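# Refit the collar and push knob on a wax warmer

### The arm

A 7-joint arm with a two-finger parallel gripper is mounted at the origin on a cart in front of the work surface, level with it; the furniture and walls round the work are solid. World frame = base frame: x ahead of the robot, y to its left, z up, the work surface at z = 0. Lengths are in m, angles in rad, forces in N, time in s.
With the tool pointing down it reaches from about 0.425 to 0.95 m from the base axis. Payload 4.7 kg.
Tool frame: the origin (TCP) lies at the very end of the fingers, on their centre line; the grasp point (between the pads) lies 19 mm behind it; z points along the fingers, x is the direction in which the jaws open and shut, and the axes are right-handed (so a half turn about z gives the same grasp; the last joint's range is limited). The gripper opens to 85 mm and grips with 20 to 120 N. Pads are 22 mm wide; open, the fingers measure 114 mm over their backs; the gripper's body (76 mm by 85 mm) begins 54 mm behind the grasp point. The pads swing forward as they close: fully open they stand 13 mm farther back than shut.
Start: joints at [1.293, 0.469, -0.049, 1.532, 0.024, 1.141, -0.082], TCP at [0.166, -0.654, 0.231] pointing down, gripper open.
Joint ranges: [-2.59, 2.59], [-0.33, 1.99], [-1.39, 1.29], [0.1, 2.45], [-1.04, 4.18], [0.21, 1.99], [-2.66, 2.66]. Speed limits (rad/s): [2.57, 2.57, 3.14, 3.14, 3.14, 3.14, 3.14].

### API

Orientations are given as [roll, pitch, yaw] about the fixed x, y, z axes, in that order (R = Rz(yaw) Ry(pitch) Rx(roll)).
In Python, from rig import arm gives the robot as it stands.
- The arm moves only by the tool jog_arm, never from a script. Its argument "commands" is a list of rows, each a list of 7 numbers: the shift along the tool's x, y, z as a fraction of full scale, then the turn, a rotation vector about the tool's x, y, z as a fraction of full scale, then the closure, from -1 (fully open) to 1 (shut), so that 0 is half open. A call has exactly 8 rows; each row is the pose to reach, as a shift and turn from the pose commanded when the call began, along the tool's axes at that moment; what a row does not reach only later rows make up. Full scale, the value 1, is 0.15 m for a shift and 90 degrees for a turn. A row lasts 1/10 s, in which the tool goes at most 50 mm and 8.59 degrees, less where a joint would pass 70% of its speed; a pose out of reach is approached as far as the arm can. A call with a number of a shift or a turn outside -1 to 1 is refused whole. A call with a gripper value outside its range is refused whole. The fingers move at their own pace and stop on an object; "squeeze" is the grip in N (left out, the last holds). Time passes only in rows, so rows that repeat a pose let the fingers close, or fill a call up. It gives the time, the measured TCP pose, the force and the opening at its end, in the units of the state.
- arm.observe(): the state, without advancing time (a new reading comes with each control period).
- arm.grab_frame(name): name is "scene" or "top"; returns a dict with "img" (384x512x3 uint8, red, green, blue), "K" (3x3 intrinsics, pixels), "rvec" (rotation vector, rad) and "tvec" (3), from world to camera coordinates, as OpenCV has them. Camera axes: x right, y down, z forward; pixel columns grow to the right and rows downward; lengths in m; the calibration is good to about 2 mm. A picture is of the moment at which its call begins. There is no depth.
- arm.job_done(): hands the job in, once; it reports no verdict.
Trained networks look in a picture, given as the dict that the camera call returned (one of the last four; its "shot" number tells which), for a name from the list of things; names that differ only in an ending like _2 or _b are one class to them, and where a whole thing is asked for, a point or a joint stands for the part that bears it (a point fixed in the world has none). Each returns a list of dicts, best first, with "confidence" (0 to 1); they miss things now and then, are a little off and sometimes report something else, mostly with a low value. They report only what shows in the picture. A call takes as long as a camera call. They do not tell look-alikes from the thing itself.
- arm.look_for(thing, picture): "bbox" ([left, top, right, bottom] in pixels, round what is visible of it).
The state is a dict: "t": time; "q": joint angles; "qd": joint speeds; "tau": joint torques, N m; "tcp_pos": TCP position; "tcp_rot": TCP orientation; "force": force on the tool from outside, world axes, zero at the start; "ft_torque": the same for the moment, N m; "gripper_width": finger opening in m.
Only numpy, scipy, OpenCV 4.12 (cv2) and the standard library are available. Lean on these libraries where they do the work, as an engineer would, in place of code of your own. Each camera call takes 0.05 s, during which the arm holds its last target.

### The job

The control knob and its metal collar have come off the small wax warmer on the table. Put the collar over the bare D-shaft so that it lies flat on the warmer's top, then turn the knob so that its flat matches the shaft's, push it fully onto the shaft and press shaft and knob down to the stop; finish still gripping the knob and holding it pressed down. Leave the soap, the balm jar and the other goods where they stand.

Things in the scene. Friction and masses are not known exactly. Their poses are not given: they have to be found in the camera images.
- warmer: Wax warmer: low white box on a wood base, fixed, 210 (x) x 150 (y) x 50 mm high. Origin: centre of its underside, on the table; z up; -x is the front with vent slots. Its flat top is 50 mm above the origin, with a white dish (80 mm across, 15 mm high, centre at x +52 mm) behind and the bare shaft in front (about x -55 mm).
- shaft_tip (a point): Centre of the upper end of the upright steel D-shaft, 40 mm above the warmer's top. 16 mm in diameter with one flat along its length, 3 mm from the axis, facing this point's -x; z up. Top edge chamfered 2 mm. It does not turn; it sinks against a spring.
- shaft (a joint): How far the shaft is pressed down: 0 at rest, 0.007 m at the stop; it springs back when let go. It begins to yield at about 5 N and reaches the stop at 12 N.
- collar_mid (a point): Centre (6 mm above its underside) of the loose metal collar, a plain round ring 44 mm across and 12 mm high with a 20 mm round through hole, lying flat on the table; z up.
- knob_mid (a point): On the axis of the loose black knob, half-way up (23.5 mm above its underside); it stands upright on the table. Round skirt 44 mm across, 22 mm high; on it a bar grip 42 mm long (knob's x), 14 mm thick (y), 22 to 47 mm above the underside. A nose on the skirt (to 30 mm from the axis) and a white line on the bar mark the -x side. z up.
- knob_bore (a point): Centre of the D-bore's mouth in the knob's underside: 18 mm deep, 18 mm in diameter, its flat 4 mm from the axis on the knob's -x side (the side of nose and white line), mouth chamfered 2 mm. Same axes as knob_mid. It fits when x points the same way as shaft_tip's x; fully on, this point is 18 mm below shaft_tip.
- soap: Bystander: kraft soap carton 45 x 63 x 26 mm lying on the table, origin at the centre of its underside.
- balm: Bystander: low jar with black lid, 59 mm across, 41 mm high, origin at the centre of its underside.
- spray: Bystander: slim white bottle with black cap, 33 mm across, 125 mm high, origin at the centre of its underside.
- glass_candle_b: Bystander: candle in a glass, 60 mm across and 60 mm high, origin at the centre of its underside.
There are look-alikes about, which are no part of the job. What is meant by the part that bears collar_mid is not red, and is the smaller of those in its own colour. What is shaped like the part that bears knob_mid but brown is not meant.

How it is judged:
By the outcome, as a careful person would: the job done as asked, in the order asked, and still so for the second after the job is handed in, while the arm keeps its last pose, push and grip.
It also fails if it takes over 51 s, if anything falls off the work surface, if the arm or the gripper's body presses on something with over 40 N, if the wrist force passes 120 N, or if a joint passes its speed limit or range.

## Working session

There is one attempt and no reset: what is moved stays moved. The work goes in short steps, Python scripts to look and compute and a tool call to move; the robot and the scene stay as the last step left them, time stands still between calls to the robot, and variables do not carry over. Pictures are saved under pics/ and viewed, and the job is handed in when it is done.

Besides the shell and the picture viewer there is one more tool, called after "Emit:" as a command line: name --pt "numbers of a row" for each row, then --argument value for the rest. jog_arm: Moves the arm, as the interface text tells. Shift numbers are shares of 0.15 m and turn numbers shares of 90 degrees, none past 1 either way. Its arguments: {"type":"object","properties":{"commands":{"type":"array","items":{"type":"array","items":{"type":"number","minimum":-1,"maximum":1}}},"squeeze":{"type":"number"}},"required":["commands"]}

```bash
ls; mkdir -p pics
cat > h.py <<'E'
import numpy as np, cv2
from rig import arm
def save(f,n): cv2.imwrite('pics/'+n+'.png', f['img'][:,:,::-1])
E
python3 - <<'E'
from h import *
import pickle
print(arm.observe())
fs={}
for n in ('scene','top'):
    f=arm.grab_frame(n); save(f,n+'0'); fs[n]=f
    print(n,f['K'],f['rvec'],f['tvec'])
    for t in ('collar_mid','knob_mid','warmer','shaft_tip','soap','balm','spray'):
        print(t,[(d['bbox'],round(d['confidence'],2)) for d in arm.look_for(t,f)])
pickle.dump(fs,open('f0.pkl','wb'))
E
```

```text
pics
{'t': 0.0, 'q': array([ 1.29309271,  0.46943684, -0.04859898,  1.53368783,  0.02412259,
        1.14094961, -0.08231   ]), 'qd': array([-1.09612116e-03, -7.29314932e-04, -5.25705825e-04,  5.19409441e-04,
       -1.75370485e-03,  3.00618452e-05, -1.42124578e-03]), 'tau': array([ 5.33803413e-04, -5.10310113e+01, -4.65592684e-02, -2.37717444e+01,
        1.08011212e-02,  7.67415971e-03,  1.09057135e-05]), 'tcp_pos': array([ 0.16608347, -0.65366393,  0.23026709]), 'tcp_rot': array([ 3.14150653e+00,  1.89319401e-03, -1.32195826e+00]), 'force': array([ 0.31154428, -0.80682024,  0.58618461]), 'ft_torque': array([-0.0466973 ,  0.00946039,  0.01337528]), 'gripper_width': 0.0848200301932596}
scene [[406.19722797   0.         252.17578318]
 [  0.         406.19722797 188.72685826]
 [  0.           0.           1.        ]] [ 0.63443758 -2.5459218   1.31737534] [0.51319224 0.13119057 1.07709649]
collar_mid [([233.5, 243.5, 261.1, 264.4], 0.78), ([263.1, 201.6, 283.1, 214.7], 0.6), ([239.8, 219.6, 257.0, 230.4], 0.46)]
knob_mid [([197.3, 250.5, 210.5, 275.5], 0.69)]
warmer [([228.7, 145.6, 300.6, 190.3], 0.76), ([322.3, 151.6, 340.8, 173.1], 0.57)]
shaft_tip [([277.9, 149.0, 285.7, 162.5], 0.52)]
soap [([192.9, 212.6, 215.8, 240.1], 0.74)]
balm [([206.3, 191.4, 229.2, 213.0], 0.84)]
spray [([203.7, 190.8, 226.2, 217.6], 0.37)]
top [[366.34032908   0.         248.07406315]
 [  0.         366.34032908 193.94331382]
 [  0.           0.           1.        ]] [ 2.15963166 -2.12555703  0.15864211] [0.18101858 0.52247911 1.05517428]
collar_mid [([201.7, 214.6, 221.4, 230.6], 0.75), ([236.7, 200.1, 248.0, 211.9], 0.68)]
knob_mid [([169.6, 192.0, 188.2, 206.1], 0.66), ([124.4, 154.0, 139.7, 170.5], 0.55)]
warmer [([171.8, 192.5, 185.9, 207.9], 0.69), ([296.4, 146.9, 364.5, 221.7], 0.67)]
shaft_tip []
soap [([209.9, 163.5, 230.4, 183.4], 0.6)]
balm [([241.5, 156.4, 261.2, 175.2], 0.9)]
spray [([142.8, 178.8, 158.6, 194.4], 0.5)]
```

Run:
```python
import pickle,cv2
fs=pickle.load(open('f0.pkl','rb'))
s=fs['scene']['img'][:,:,::-1]; t=fs['top']['img'][:,:,::-1]
cv2.imwrite('pics/s_crop.png',cv2.resize(s[140:290,170:360],(760,600),interpolation=cv2.INTER_CUBIC))
cv2.imwrite('pics/t_crop.png',cv2.resize(t[110:290,110:380],(800,533),interpolation=cv2.INTER_CUBIC))
```

```text
(no output)
```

View pics/scene0.png

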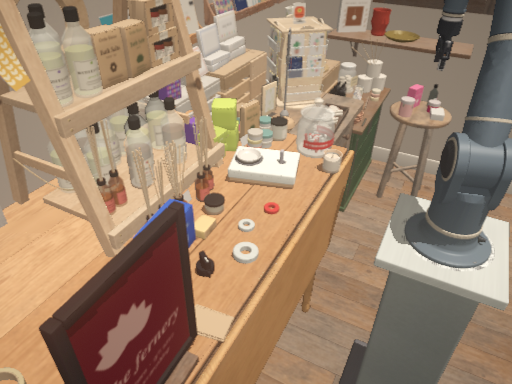

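View pics/top0.png

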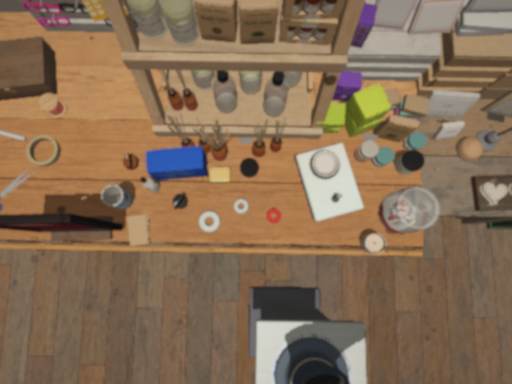

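```bash
sleep 1
```

```text
(no output)
```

View pics/s_crop.png

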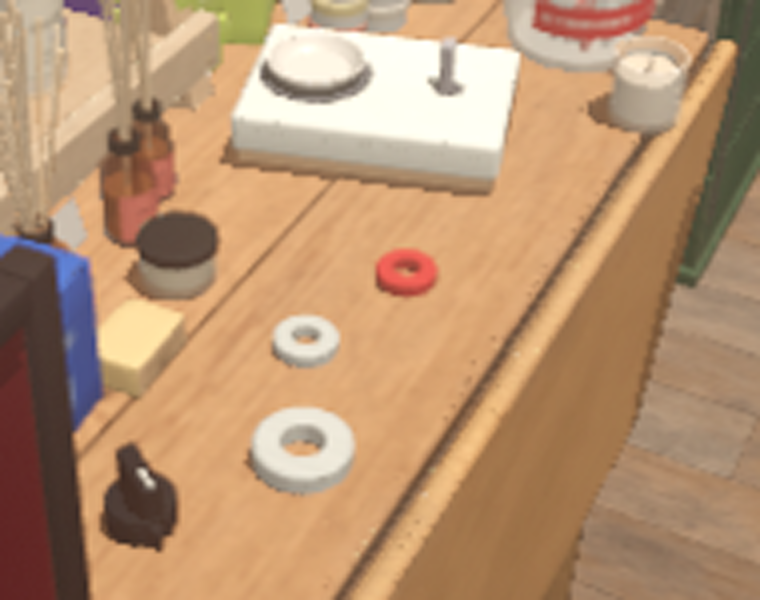

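View pics/t_crop.png

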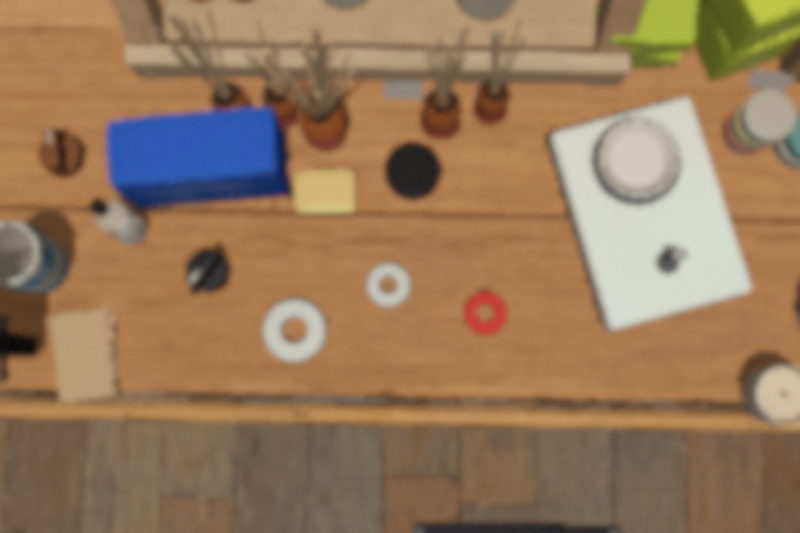

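```bash
cat >> h.py <<'E'
import pickle
def proj(f,P):
    p,_=cv2.projectPoints(np.asarray(P,float).reshape(-1,3),np.asarray(f['rvec'],float),np.asarray(f['tvec'],float),np.asarray(f['K'],float),None)
    return p.reshape(-1,2)
def onplane(f,uv,z):
    R=cv2.Rodrigues(np.asarray(f['rvec'],float))[0]; t=np.asarray(f['tvec'],float).ravel()
    c=-R.T@t
    uv=np.atleast_2d(uv); d=np.c_[uv,np.ones(len(uv))]@np.linalg.inv(f['K']).T@R
    s=(z-c[2])/d[:,2]
    return c+s[:,None]*d
def cam(f):
    R=cv2.Rodrigues(np.asarray(f['rvec'],float))[0]; return -R.T@np.asarray(f['tvec'],float).ravel()
E
python3 - <<'E'
from h import *
fs=pickle.load(open('f0.pkl','rb'))
T,S=fs['top'],fs['scene']
print('cams',cam(T),cam(S))
print('collar top',onplane(T,[241.3,206.2],.012),'scene',onplane(S,[246.5,224.8],.012))
print('knob',onplane(T,[180,201.5],.03))
print('shaft base',onplane(T,[335.5,198],.05))
print('warmer', onplane(T,[[296,153],[343,143],[363,208],[316,221]],.05))
def crop(f,x0,y0,x1,y1,s,n):
    c=cv2.resize(f['img'][y0:y1,x0:x1,::-1],None,fx=s,fy=s,interpolation=cv2.INTER_NEAREST)
    cv2.imwrite('pics/%s.png'%n,c)
crop(T,290,135,370,227,6,'tw'); crop(S,222,140,306,195,9,'sw')
a=cv2.resize(T['img'][187:217,165:195,::-1],None,fx=13,fy=13,interpolation=0)
b=cv2.resize(S['img'][246:280,190:220,::-1],None,fx=13,fy=13,interpolation=0)
h=np.zeros((442,790,3),np.uint8); h[:390,:390]=a; h[:442,400:790]=b; cv2.imwrite('pics/kn.png',h)
E
```

```text
cams [0.35624146 0.18584882 1.12147097] [0.09416843 0.95236859 0.72445875]
collar top [[0.48555288 0.20942978 0.012     ]] scene [[0.48319487 0.21678576 0.012     ]]
knob [[0.49473793 0.39345157 0.03      ]]
shaft base [[ 0.50989448 -0.06900955  0.05      ]]
warmer [[ 0.64475136  0.04709839  0.05      ]
 [ 0.67806621 -0.09495226  0.05      ]
 [ 0.48147799 -0.14925554  0.05      ]
 [ 0.44104013 -0.01065812  0.05      ]]
```

View pics/tw.png

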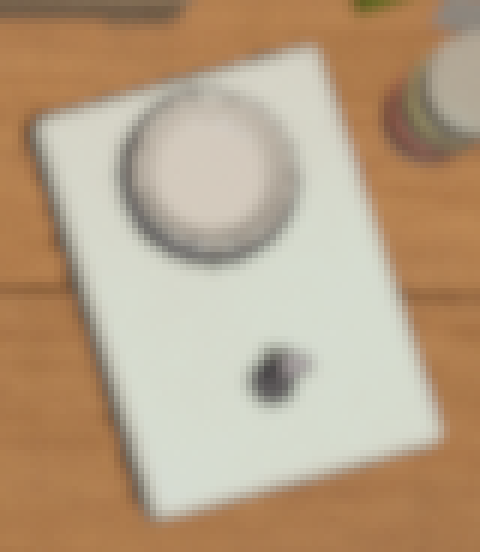

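View pics/sw.png

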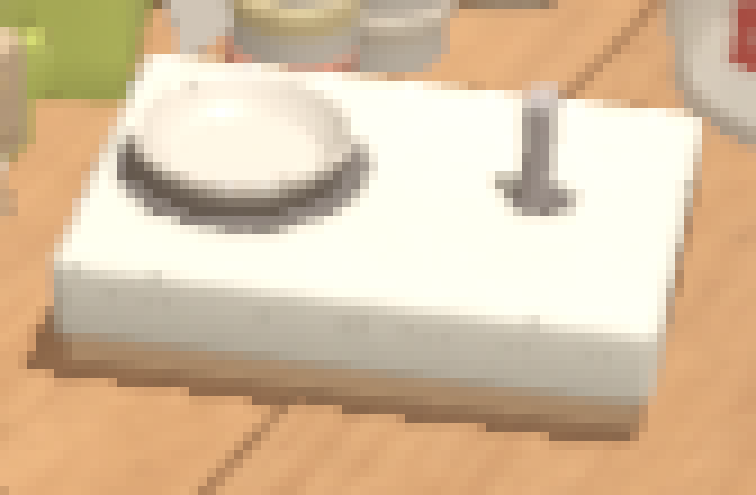

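View pics/kn.png

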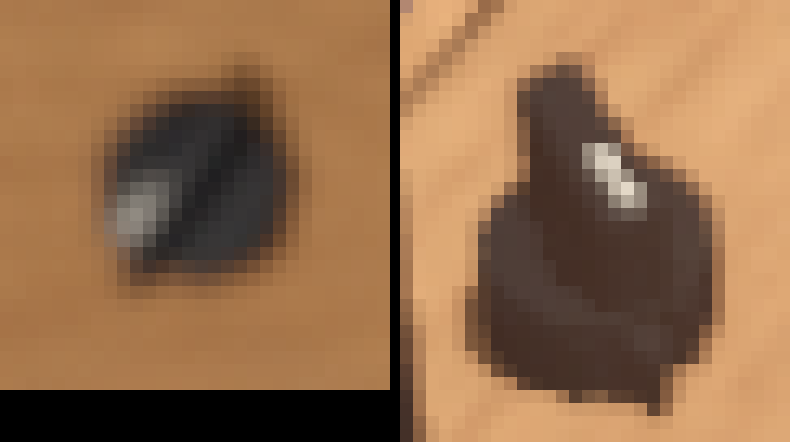

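```bash
cat > fit.py <<'E'
from h import *
from scipy.optimize import minimize
SS=8
def disc(c,r,z,n=48):
    a=np.linspace(0,2*np.pi,n,endpoint=False); return np.c_[c[0]+r*np.cos(a),c[1]+r*np.sin(a),np.full(n,z)]
def render(f,roi,parts):
    x0,y0,x1,y1=roi
    m=np.zeros(((y1-y0)*SS,(x1-x0)*SS),np.float32)
    for val,P in parts:
        p=(proj(f,P)-[x0,y0]+.5)*SS-.5
        h=cv2.convexHull(p.astype(np.float32))
        cv2.fillConvexPoly(m,np.round(h*16).astype(np.int32),val,shift=4)
    return cv2.resize(m,(x1-x0,y1-y0),interpolation=cv2.INTER_AREA)
def softmask(f,roi,fn):
    x0,y0,x1,y1=roi; return fn(f['img'][y0:y1,x0:x1].astype(np.float32))
def fit(views,model,p0,steps,blur=None):
    # views: list of (f,roi,mask,blur,weight)
    def cost(p):
        c=0
        for f,roi,m,b,w in views:
            r=render(f,roi,model(p,f))
            if b: r=cv2.GaussianBlur(r,(0,0),b)
            c+=((r-m)**2*w).sum()
        return c
    p0=np.array(p0,float); sim=np.vstack([p0]+[p0+np.eye(len(p0))[i]*steps[i] for i in range(len(p0))])
    best=minimize(cost,p0,method='Nelder-Mead',options=dict(initial_simplex=sim,xatol=1e-5,fatol=1e-4,maxiter=600))
    sim=np.vstack([best.x]+[best.x-np.eye(len(p0))[i]*steps[i]/2 for i in range(len(p0))])
    best=minimize(cost,best.x,method='Nelder-Mead',options=dict(initial_simplex=sim,xatol=1e-5,fatol=1e-4,maxiter=600))
    return best.x,best.fun
def ring(p,f):
    return [(1,np.r_[disc(p,.022,0),disc(p,.022,.012)]),(0,disc(p,.010,.012))]
E
cat > f1.py <<'E'
from fit import *
fs=pickle.load(open('f0.pkl','rb')); T,S=fs['top'],fs['scene']
def white(im):
    sat=(im.max(2)-im.min(2))/np.maximum(im.max(2),1)
    b=np.median(np.r_[sat[0],sat[-1]]); 
    return np.clip((b-sat)/(b-0.07),0,1)
rT=(230,195,253,218); rS=(234,214,262,236)
mT=softmask(T,rT,white); mS=softmask(S,rS,white)
for nm,v in (('T',[(T,rT,mT,.6,1)]),('S',[(S,rS,mS,.5,1)]),('both',[(T,rT,mT,.6,1),(S,rS,mS,.5,1)])):
    print('collar',nm,fit(v,ring,[.484,.211],[.004,.004]))
def dark(im):
    g=im.mean(2); b=np.median(np.r_[g[0],g[-1]]); return np.clip((b-g)/(b-60),0,1)
def knob(p,f):
    x,y,a=p[:3]; c,s=np.cos(a),np.sin(a)
    def W(L): L=np.array(L); return np.c_[x+c*L[:,0]-s*L[:,1],y+s*L[:,0]+c*L[:,1],L[:,2]]
    bar=W([(i*.021,j*.007,z) for i in(-1,1) for j in(-1,1) for z in(.022,.047)])
    nose=W([(-.018,.005,z) for z in(.0,.015)]+[(-.018,-.005,z) for z in(.0,.015)]+[(-.03,j*.002,z) for z in(.0,.015) for j in (-1,1)])
    return [(1,np.r_[disc(p,.022,0),disc(p,.022,.022)]),(1,bar),(1,nose)]
rT=(165,187,195,217); rS=(190,243,222,282)
mT=softmask(T,rT,dark); mS=softmask(S,rS,dark)
# ignore white line pixels: fill
for a in (-.8,0.8,2.2,3.6):
  for nm,v in (('T',[(T,rT,mT,.7,1)]),('S',[(S,rS,mS,.5,1)]),('both',[(T,rT,mT,.7,1),(S,rS,mS,.5,1)])):
    print('knob',a,nm,fit(v,knob,[.495,.393,a],[.004,.004,.3]))
def warm(p,f):
    x,y,a=p[:3]; zb=.012; c,s=np.cos(a),np.sin(a)
    L=np.array([(i*.105,j*.075,z) for i in(-1,1) for j in(-1,1) for z in(zb,.05)])
    return [(1,np.c_[x+c*L[:,0]-s*L[:,1],y+s*L[:,0]+c*L[:,1],L[:,2]])]
rT=(288,138,372,228); rS=(222,140,306,195)
for nm,f,r in (('T',T,rT),('S',S,rS)):
    m=softmask(f,r,white); m=cv2.morphologyEx(m,cv2.MORPH_CLOSE,np.ones((17,17)))
    cv2.imwrite('pics/m%s.png'%nm,cv2.resize((m*255).astype(np.uint8),None,fx=6,fy=6,interpolation=0))
    if nm=='T': mT=m
    else: mS=m
w=np.ones_like(mS); w[:14]=0 ; w[:,72:]*=1
wT=np.ones_like(mT); wT[:34,62:]=0; wT[:,76:][:40]=0
for nm,v in (('T',[(T,rT,mT,.7,wT)]),('S',[(S,rS,mS,.5,w)]),('both',[(T,rT,mT,.7,wT),(S,rS,mS,.5,w)])):
    print('warm',nm,fit(v,warm,[.56,-.052,.26],[.005,.005,.05]))
# shaft tip
uT,uS=[340,195.3],[282,149.6]
print('tip',onplane(T,uT,.09),onplane(S,uS,.09))
E
python3 f1.py
```

```text
collar T (array([0.4874727 , 0.21134577]), np.float64(8.639793395996094))
collar S (array([0.48740598, 0.21145875]), np.float64(16.389286041259766))
collar both (array([0.48738445, 0.21143074]), np.float64(24.976102828979492))
knob -0.8 T (array([ 0.50050858,  0.39573175, -0.61800461]), np.float64(15.374199867248535))
knob -0.8 S (array([ 0.49894156,  0.39813523, -0.64424754]), np.float64(46.380645751953125))
knob -0.8 both (array([ 0.49947811,  0.39732542, -0.62566508]), np.float64(65.20361328125))
knob 0.8 T (array([ 0.50049027,  0.39558571, -0.59972474]), np.float64(15.34635066986084))
knob 0.8 S (array([ 0.49893271,  0.39813231, -0.64462503]), np.float64(46.40125274658203))
knob 0.8 both (array([ 0.49962627,  0.39710118, -0.62379816]), np.float64(65.23191833496094))
knob 2.2 T (array([0.49860601, 0.3965808 , 2.76542863]), np.float64(15.974689483642578))
knob 2.2 S (array([0.49860582, 0.39885934, 2.44641049]), np.float64(44.771827697753906))
knob 2.2 both (array([0.49886882, 0.39795561, 2.49525995]), np.float64(64.17516326904297))
knob 3.6 T (array([0.49883197, 0.39667931, 2.74247471]), np.float64(15.992900848388672))
knob 3.6 S (array([0.4985532 , 0.39883593, 2.45825075]), np.float64(44.77577590942383))
knob 3.6 both (array([0.49889254, 0.39796827, 2.50936892]), np.float64(64.16654205322266))
warm T (array([ 0.5625297 , -0.05349678,  0.29299616]), np.float64(260.697021484375))
warm S (array([ 0.56456593, -0.06146842,  0.21278834]), np.float64(165.80169677734375))
warm both (array([ 0.56336269, -0.05475805,  0.27258759]), np.float64(474.9482116699219))
tip [[ 0.5121211  -0.07244756  0.09      ]] [[ 0.51306262 -0.0720052   0.09      ]]
```

Run:
```python
from h import *
fs=pickle.load(open('f0.pkl','rb')); T,S=fs['top'],fs['scene']
a=cv2.resize(T['img'][188:206,326:346,::-1],None,fx=19,fy=19,interpolation=0)
b=cv2.resize(S['img'][145:167,273:293,::-1],None,fx=19,fy=19,interpolation=0)
h=np.zeros((420,790,3),np.uint8); h[:a.shape[0],:380]=a; h[:b.shape[0],400:780]=b[:,:380]; cv2.imwrite('pics/sh.png',h)
print(S['img'][145:167,275:290].mean(2).astype(int))
print(T['img'][188:206,328:346].mean(2).astype(int))
P=[]
for z in(.05,.09):
    print('T axis',proj(T,[.5126,-.0722,z]),'S',proj(S,[.5126,-.0722,z]))
```

```text
[[179 179 179 181 181 178 175 174 173 174 176 178 178 174 154]
 [179 179 181 181 178 175 173 173 175 178 178 178 173 154 144]
 [180 181 181 178 176 173 173 177 179 179 178 173 153 145 171]
 [180 181 179 177 175 173 176 178 179 179 173 152 143 169 175]
 [169 178 176 174 174 181 193 198 195 173 152 142 166 175 175]
 [248 251 246 234 224 198 206 210 199 155 140 166 176 175 171]
 [252 253 252 251 245 204 194 201 197 225 250 246 234 225 201]
 [252 252 252 252 244 171 155 166 194 244 253 252 250 249 248]
 [252 252 252 252 242 157 137 145 193 245 252 252 252 251 251]
 [252 252 252 252 242 158 136 144 193 245 252 252 252 251 251]
 [252 252 252 252 243 159 137 145 193 245 252 252 251 251 251]
 [251 251 252 252 244 160 137 146 206 251 252 252 251 251 251]
 [252 252 252 252 240 137 138 146 208 251 251 252 252 251 251]
 [251 252 252 252 239 129 139 146 208 251 251 251 252 252 251]
 [251 245 202 202 186 130 139 157 216 251 251 251 251 251 251]
 [251 240 162 156 137 131 140 150 178 221 247 251 251 251 251]
 [251 250 228 144 114 133 141 144 141 160 197 237 251 251 251]
 [251 251 246 205 131 136 140
[... 1075 characters left out ...]
103 128 165 192 205 210 212 213 213]
 [212 209 196 168 129  98  88  87  91 103 136 177 202 211 213 213 213 214]
 [213 211 203 182 150 116  99  96 102 119 153 187 206 212 213 214 213 214]
 [213 212 209 198 176 148 130 123 132 152 177 199 210 213 213 213 213 213]
 [213 213 212 208 197 183 171 167 173 187 198 208 212 213 213 213 213 213]
 [213 213 213 212 209 203 199 196 200 205 209 212 213 214 213 213 213 213]
 [213 213 213 213 213 211 210 210 210 212 213 213 213 213 213 213 213 213]
 [213 213 213 214 213 213 213 213 213 213 214 213 213 213 213 213 213 213]]
T axis [[336.56290714 197.10978136]] S [[281.43479895 160.57031451]]
T axis [[339.90932799 195.13215078]] S [[282.16113226 149.60871022]]
```

View pics/sh.png

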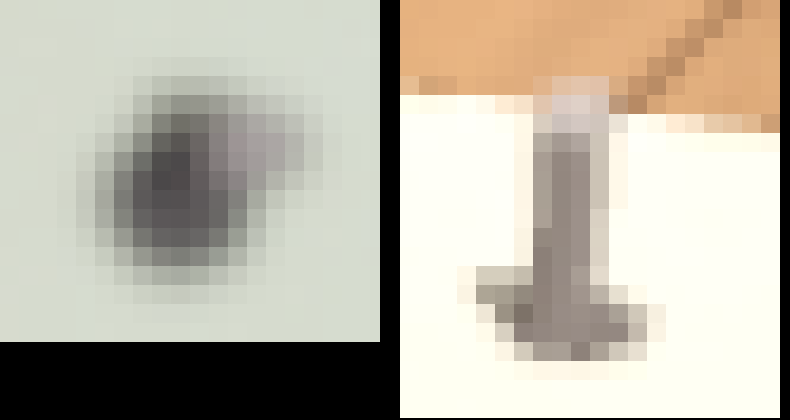

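View pics/mT.png

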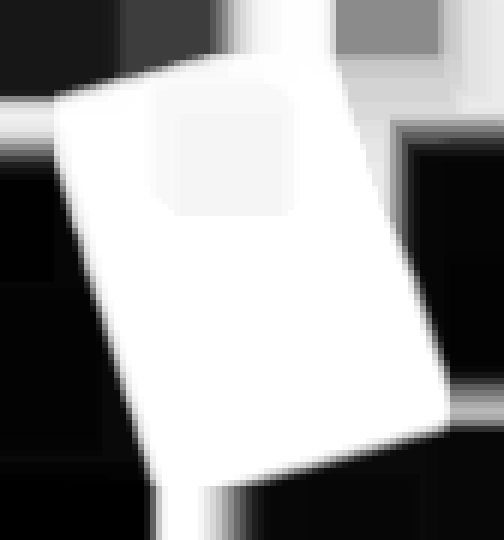

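View pics/mS.png

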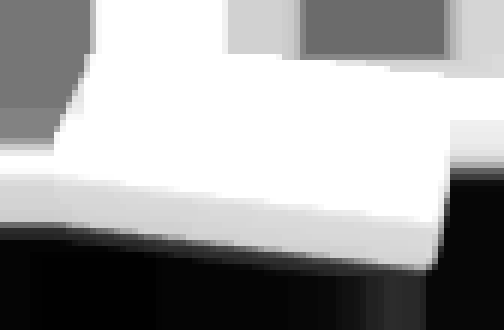

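```bash
cat > f2.py <<'E'
from fit import *
fs=pickle.load(open('f0.pkl','rb')); T,S=fs['top'],fs['scene']
def white(im):
    sat=(im.max(2)-im.min(2))/np.maximum(im.max(2),1)
    return np.clip((.42-sat)/(.42-.12),0,1)
def warm(zb):
  def g(p,f):
    x,y,a=p[:3]; c,s=np.cos(a),np.sin(a)
    L=np.array([(i*.105,j*.075,z) for i in(-1,1) for j in(-1,1) for z in(p[3] if len(p)>3 else zb,.05)])
    return [(1,np.c_[x+c*L[:,0]-s*L[:,1],y+s*L[:,0]+c*L[:,1],L[:,2]])]
  return g
rT=(288,138,372,228); rS=(222,140,306,195)
# weight: band along predicted outline only, excluding clutter
p0=[.563,-.054,.27]
out=[]
for f,r,nm in ((T,rT,'T'),(S,rS,'S')):
    m=softmask(f,r,white)
    rr=(render(f,r,warm(.012)(p0,f))>.5).astype(np.uint8)
    k=np.ones((9,9)); band=(cv2.dilate(rr,k)-cv2.erode(rr,k)).astype(np.float32)
    if nm=='T': band[:26,58:]=0; band[:40,64:]=0
    else: band[:22]=0
    vis=np.clip(m,0,1)*255
    cv2.imwrite('pics/w%s.png'%nm,cv2.resize(np.hstack([vis,band*255]),None,fx=4,fy=4,interpolation=0))
    out.append((f,r,m,.6,band))
print('T',fit(out[:1],warm(.012),p0,[.004,.004,.03]))
print('S',fit(out[1:],warm(.0),p0+[.012],[.004,.004,.03,.004]))
print('both',fit(out,warm(.0),p0+[.012],[.004,.004,.03,.004]))
E
python3 f2.py
```

```text
T (array([ 0.56231517, -0.05361547,  0.27984585]), np.float64(25.70037078857422))
S (array([ 0.56628485, -0.06070886,  0.296054  ,  0.01237632]), np.float64(6.1153788566589355))
both (array([ 0.56173671, -0.05251959,  0.28367226,  0.01900604]), np.float64(25.181726455688477))[ WARN:0@0.545] global loadsave.cpp:1063 imwrite_ Unsupported depth image for selected encoder is fallbacked to CV_8U.
```

View pics/wT.png

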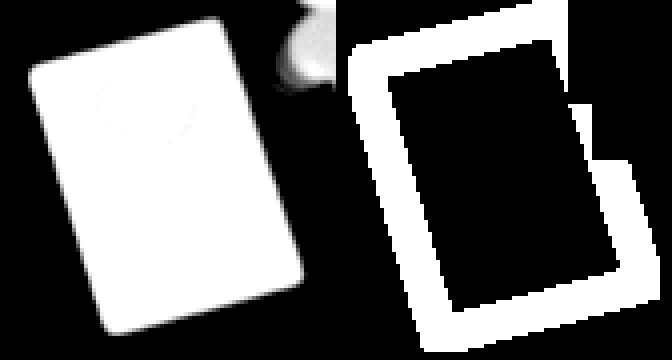

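View pics/wS.png

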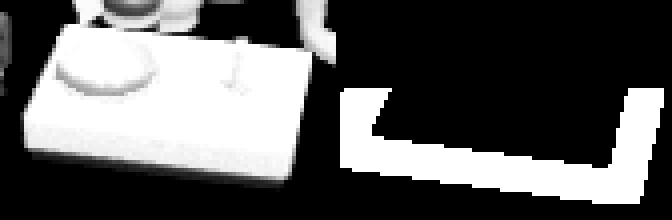

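```bash
cat > f3.py <<'E'
from fit import *
fs=pickle.load(open('f0.pkl','rb')); T,S=fs['top'],fs['scene']
def D(x,y,a,r,fl,z):
    t0=np.arccos(fl/r); t=np.linspace(-np.pi+t0,np.pi-t0,40)
    c,s=np.cos(a),np.sin(a); X=r*np.cos(t);Y=r*np.sin(t)
    return np.c_[x+c*X-s*Y,y+s*X+c*Y,np.full(40,z)]
def cov(f,roi,x,y,a,rd,b):
    lab=lambda P:render(f,roi,[(1,P)])
    d=lab(disc((x,y),rd,.05)); s=lab(np.r_[D(x,y,a,.008,.003,.05),D(x,y,a,.008,.003,.088),D(x,y,a,.006,.001,.09)])
    t2=lab(np.r_[D(x,y,a,.008,.003,.088),D(x,y,a,.006,.001,.09)])
    d=d*(1-s); s=s-t2*1; s=np.clip(s,0,1)
    L=[np.ones_like(d),d,s,t2]
    L=[cv2.GaussianBlur(l,(0,0),b) if b>.1 else l for l in L]
    return np.stack([l.ravel() for l in L],1)
rois={'T':(324,186,350,210),'S':(270,152,294,170)}
def mk(names,a,bT):
    def cost(p,ret=False):
        c=0
        vals=[]
        for n in names:
            f={'T':T,'S':S}[n]; x0,y0,x1,y1=rois[n]
            I=f['img'][y0:y1,x0:x1].mean(2).astype(float).ravel()
            A=cov(f,rois[n],p[0],p[1],a,p[2],p[3] if n=='T' else .35)
            v,_,_,_=np.linalg.lstsq(A,I,rcond=None); c+=((A@v-I)**2).sum()/1e3; vals.append(v.round())
        return (c,vals) if ret else c
    return cost
for names in ('T','S','TS'):
  for a in np.arange(0,2*np.pi,np.pi/8)+.28:
    co=mk(names,a,0)
    p0=np.array([.5105,-.069,.011,.9]); sim=np.vstack([p0]+[p0+np.eye(4)[i]*[.003,.003,.002,.3][i] for i in range(4)])
    r=minimize(co,p0,method='Nelder-Mead',options=dict(initial_simplex=sim,maxiter=150,xatol=1e-4,fatol=1e-3))
    print(names,round(a,2),r.x.round(4),round(r.fun,2),co(r.x,True)[1])
E
python3 f3.py
```

```text
T 0.28 [ 0.5114 -0.0676  0.0113  1.3567] 14.18 [array([ 213., -143., -152.,  -79.])]
T 0.67 [ 0.5114 -0.0683  0.0124  1.244 ] 11.78 [array([ 213., -108., -164.,  -79.])]
T 1.07 [ 0.5114 -0.0682  0.0129  1.1942] 11.94 [array([ 213.,  -92., -160.,  -83.])]
T 1.46 [ 0.5116 -0.068   0.0104  1.5239] 12.21 [array([ 213., -240., -147.,  -97.])]
T 1.85 [ 0.5125 -0.0687  0.0087  1.6178] 11.57 [array([  214., -1045.,   -99.,   -93.])]
T 2.24 [ 0.5118 -0.0682  0.0101  1.5063] 14.61 [array([ 213., -297., -139.,  -93.])]
T 2.64 [ 0.5124 -0.0687  0.0116  1.4701] 17.1 [array([ 213., -165., -151.,  -76.])]
T 3.03 [ 0.5122 -0.0685  0.0128  1.1683] 16.16 [array([ 213., -108., -150.,  -70.])]
T 3.42 [ 0.5119 -0.069   0.0112  1.4186] 12.97 [array([ 213., -199., -132.,  -60.])]
T 3.81 [ 0.512  -0.0685  0.012   1.2936] 10.55 [array([ 213., -140., -149.,  -55.])]
T 4.21 [ 0.5117 -0.0682  0.0118  1.3148] 8.93 [array([ 213., -135., -154.,  -51.])]
T 4.6 [ 0.5113 -0.0679  0.0117  1.252 ] 8.72 [array([ 213., -133., -145.,  -55.])]
T 4.99 [ 0.5114 -0.0678  0.0113  1.2761] 10.53 [array([ 213., -147., -138.,  -59
[... 2874 characters left out ...]
1603] 75.37 [array([ 213., -105., -160.,  -51.]), array([ 251., -112.,  -91.,  -30.])]
TS 4.6 [ 0.5118 -0.0679  0.0124  1.0933] 87.92 [array([ 213., -114., -143.,  -52.]), array([ 251., -118.,  -86.,   67.])]
TS 4.99 [ 0.5116 -0.0677  0.0124  1.1458] 90.17 [array([ 213., -116., -139.,  -57.]), array([ 251., -116.,  -87.,  540.])]
TS 5.39 [ 0.5119 -0.0681  0.0124  1.0477] 98.86 [array([ 213., -121., -127.,  -57.]), array([ 251., -117.,  -85.,    0.])]
TS 5.78 [ 0.5118 -0.068   0.0128  1.0097] 96.81 [array([ 213., -112., -126.,  -62.]), array([ 251., -108.,  -87.,  -98.])]
TS 6.17 [ 0.5114 -0.0679  0.0124  1.1655] 76.27 [array([ 213., -118., -134.,  -69.]), array([ 251., -113.,  -93.,  -86.])]
```

```bash
cat > go.py <<'E'
# usage: go.py x y z yaw [tilt fix] -> fractions from measured pose
from h import *
import sys
from scipy.spatial.transform import Rotation as Ro
o=arm.observe()
p=o['tcp_pos']; R=Ro.from_euler('xyz',o['tcp_rot'])
print('t',round(o['t'],2),'p',p.round(4),'rpy',o['tcp_rot'].round(4),'F',o['force'].round(1),'w',round(o['gripper_width'],4))
if len(sys.argv)>4:
    x,y,z,a=map(float,sys.argv[1:5])
    Rt=Ro.from_euler('xyz',[np.pi,0,a])
    d=R.inv().apply(np.array([x,y,z])-p); rv=(R.inv()*Rt).as_rotvec()
    print('shift frac',(d/.15).round(3),'turn frac',(rv/(np.pi/2)).round(4))
E
python3 - <<'E'
from h import *
fs=pickle.load(open('f0.pkl','rb')); T,S=fs['top'],fs['scene']
for z in (0,.1,.15,.2): print(z, onplane(T,[[410,210],[373,242]],z).round(3), proj(S,[.46,-.27,z]))
print(onplane(T,[[273,215],[208.5,221.5],[249,167]],.01))
E
python3 go.py .40 -.40 .36 -1.286; python3 go.py 0.45 -.1 .36 -1.286
```

```text
0 [[ 0.483 -0.309  0.   ]
 [ 0.384 -0.192  0.   ]] [[317.00090993 150.80114084]]
0.1 [[ 0.472 -0.265  0.1  ]
 [ 0.382 -0.158  0.1  ]] [[320.15246831 125.33001953]]
0.15 [[ 0.466 -0.243  0.15 ]
 [ 0.38  -0.141  0.15 ]] [[321.82945419 111.77649918]]
0.2 [[ 0.461 -0.221  0.2  ]
 [ 0.379 -0.125  0.2  ]] [[323.5798155   97.62995328]]
[[0.46038593 0.11255391 0.01      ]
 [0.43750213 0.30810717 0.01      ]
 [0.60853253 0.18787471 0.01      ]]
t 0.8 p [ 0.1663 -0.6542  0.2313] rpy [-3.1415e+00 -1.0000e-04 -1.3220e+00] F [-0.3  0.1  0.1] w 0.0853
shift frac [-1.259 -1.928 -0.858] turn frac [-0.     -0.0001 -0.0229]
t 0.8 p [ 0.1663 -0.6542  0.2313] rpy [-3.1415e+00 -1.0000e-04 -1.3220e+00] F [-0.3  0.1  0.1] w 0.0853
shift frac [-3.115 -2.743 -0.858] turn frac [-0.     -0.0001 -0.0229]
```

Emit:
jog_arm --pt "-0.08 -0.1 -0.15 0 0 0 -1" --pt "-0.2 -0.25 -0.35 0 0 0 -1" --pt "-0.35 -0.4 -0.55 0 0 0 -1" --pt "-0.5 -0.55 -0.75 0 0 -0.01 -1" --pt "-0.65 -0.7 -0.75 0 0 -0.02 -1" --pt "-0.8 -0.85 -0.75 0 0 -0.02 -1" --pt "-0.9 -0.95 -0.75 0 0 -0.02 -1" --pt "-0.95 -1 -0.75 0 0 -0.02 -1"

```text
t: 1.6
tcp_pos: [0.2781, -0.4773, 0.3443]
tcp_rot: [-3.141, -0.001, -1.287]
force: [-0.3, 0.0, 0.3]
gripper_width: 0.0853
```

```bash
python3 go.py .487 .211 .3 -1.286
```

```text
t 1.6 p [ 0.2781 -0.4773  0.3443] rpy [-3.1408e+00 -6.0000e-04 -1.2874e+00] F [-0.3  0.   0.3] w 0.0853
shift frac [-4.016 -2.62   0.295] turn frac [-0.0005 -0.0004 -0.0009]
```

Emit:
jog_arm --pt "-0.12 -0.12 0 0 0 0 -1" --pt "-0.25 -0.25 0 0 0 0 -1" --pt "-0.37 -0.37 0 0 0 0 -1" --pt "-0.5 -0.5 0 0 0 0 -1" --pt "-0.62 -0.62 0 0 0 0 -1" --pt "-0.75 -0.75 0 0 0 0 -1" --pt "-0.88 -0.88 0 0 0 0 -1" --pt "-1 -1 0 0 0 0 -1"

```text
t: 2.4
tcp_pos: [0.3795, -0.2932, 0.3439]
tcp_rot: [-3.141, -0.001, -1.292]
force: [0.1, -0.7, -1.3]
gripper_width: 0.0853
```

Emit:
jog_arm --pt "-0.12 -0.12 0 0 0 0 -1" --pt "-0.25 -0.25 0 0 0 0 -1" --pt "-0.37 -0.37 0 0 0 0 -1" --pt "-0.5 -0.5 0 0 0 0 -1" --pt "-0.62 -0.62 0 0 0 0 -1" --pt "-0.75 -0.75 0 0 0 0 -1" --pt "-0.88 -0.88 0 0 0 0 -1" --pt "-1 -1 0 0 0 0 -1"

```text
t: 3.2
tcp_pos: [0.4825, -0.1077, 0.3439]
tcp_rot: [-3.141, -0.0, -1.292]
force: [-0.3, -0.1, 0.1]
gripper_width: 0.0854
```

Emit:
jog_arm --pt "-0.12 -0.05 0 0 0 0 -1" --pt "-0.25 -0.1 0 0 0 0 -1" --pt "-0.37 -0.15 0 0 0 0 -1" --pt "-0.5 -0.2 0.05 0 0 0 -1" --pt "-0.62 -0.25 0.1 0 0 0 -1" --pt "-0.75 -0.3 0.2 0 0 0 -1" --pt "-0.88 -0.35 0.3 0 0 0 -1" --pt "-1 -0.4 0.4 0 0 0 -1"

```text
t: 4.0
tcp_pos: [0.4985, 0.0529, 0.2833]
tcp_rot: [-3.141, -0.0, -1.292]
force: [0.0, -1.3, 0.1]
gripper_width: 0.0854
```

```bash
python3 go.py .4874 .2114 .08 -1.286
```

```text
t 4.0 p [0.4985 0.0529 0.2833] rpy [-3.1411e+00 -4.0000e-04 -1.2919e+00] F [ 0.  -1.3  0.1] w 0.0854
shift frac [-1.037 -0.219  1.355] turn frac [-0.0003 -0.0003 -0.0037]
```

Emit:
jog_arm --pt "-0.15 -0.03 0.1 0 0 0 -1" --pt "-0.3 -0.06 0.2 0 0 0 -1" --pt "-0.45 -0.1 0.35 0 0 0 -1" --pt "-0.6 -0.13 0.5 0 0 0 -1" --pt "-0.75 -0.16 0.65 0 0 0 -1" --pt "-0.9 -0.2 0.8 0 0 0 -1" --pt "-1 -0.22 0.9 0 0 0 -1" --pt "-1 -0.22 0.9 0 0 0 -1"

```text
t: 4.8
tcp_pos: [0.4871, 0.2072, 0.1468]
tcp_rot: [3.138, 0.001, -1.288]
force: [0.4, -0.4, 0.3]
gripper_width: 0.0855
```

```bash
python3 go.py .4874 .2114 .04 -1.286
```

```text
t 4.8 p [0.4871 0.2072 0.1468] rpy [ 3.1377e+00  9.0000e-04 -1.2877e+00] F [ 0.4 -0.4  0.3] w 0.0855
shift frac [-0.026 -0.013  0.712] turn frac [ 0.0025  0.0006 -0.0011]
```

Emit:
jog_arm --pt "-0.02 -0.01 0.15 0 0 0 -1" --pt "-0.02 -0.01 0.35 0 0 0 -1" --pt "-0.02 -0.01 0.55 0 0 0 -1" --pt "-0.02 -0.01 0.7 0 0 0 -1" --pt "-0.02 -0.01 0.8 0 0 0 -1" --pt "-0.02 -0.01 0.87 0 0 0 -1" --pt "-0.02 -0.01 0.9 0 0 0 -1" --pt "-0.02 -0.01 0.9 0 0 0 -1"

```text
t: 5.6
tcp_pos: [0.4893, 0.2093, 0.014]
tcp_rot: [-3.141, -0.0, -1.291]
force: [-0.0, 0.3, 0.9]
gripper_width: 0.0857
```

```bash
python3 go.py .4874 .2114 .002 -1.286
python3 - <<'E'
from h import *
T=arm.grab_frame('top');S=arm.grab_frame('scene')
a=cv2.resize(T['img'][180:235,215:270,::-1],(440,440),interpolation=cv2.INTER_CUBIC)
b=cv2.resize(S['img'][190:245,220:275,::-1],(440,440),interpolation=cv2.INTER_CUBIC)
cv2.imwrite('pics/g1.png',np.hstack([a[:,:400],b[:,:400]]))
E
```

```text
t 5.6 p [0.4893 0.2093 0.014 ] rpy [-3.1411e+00 -2.0000e-04 -1.2909e+00] F [-0.   0.3  0.9] w 0.0857
shift frac [-0.017  0.008  0.08 ] turn frac [-0.0003 -0.0002 -0.0031]
```

View pics/g1.png

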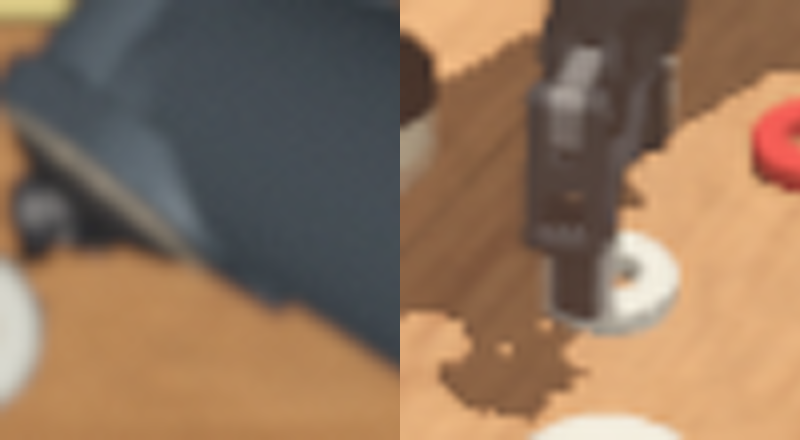

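Emit:
jog_arm --pt "-0.015 0.01 0.04 0 0 -0.003 -1" --pt "-0.015 0.01 0.08 0 0 -0.003 -1" --pt "-0.015 0.01 0.08 0 0 -0.003 -0.3" --pt "-0.015 0.01 0.08 0 0 -0.003 0" --pt "-0.015 0.01 0.08 0 0 -0.003 0.3" --pt "-0.015 0.01 0.08 0 0 -0.003 0.6" --pt "-0.015 0.01 0.08 0 0 -0.003 1" --pt "-0.015 0.01 0.08 0 0 -0.003 1" --squeeze 40

```text
t: 6.5
tcp_pos: [0.487, 0.2112, 0.0022]
tcp_rot: [-3.141, -0.0, -1.286]
force: [-0.8, -0.5, 5.6]
gripper_width: 0.0416
```

```bash
python3 go.py .4874 .2114 .002 -1.286
```

```text
t 6.5 p [0.487  0.2112 0.0022] rpy [-3.1411e+00 -2.0000e-04 -1.2859e+00] F [-0.8 -0.5  5.6] w 0.0416
shift frac [-0.    -0.003  0.001] turn frac [-0.0003 -0.0001  0.0001]
```

Emit:
jog_arm --pt "0 0 -0.05 0 0 0 1" --pt "0 0 -0.12 0 0 0 1" --pt "0 0 -0.25 0 0 0 1" --pt "0 0 -0.4 0 0 0 1" --pt "0 0 -0.6 0 0 0 1" --pt "0 0 -0.8 0 0 0 1" --pt "0 0 -0.95 0 0 0 1" --pt "0 0 -1 0 0 0 1"

```text
t: 7.3
tcp_pos: [0.4881, 0.212, 0.1548]
tcp_rot: [-3.136, 0.0, -1.286]
force: [-0.3, 0.1, -0.6]
gripper_width: 0.0414
```

```bash
python3 go.py .511 -.068 .17 -1.286
python3 - <<'E'
from h import *
S=arm.grab_frame('scene')
uv=proj(S,arm.observe()['tcp_pos'])[0]; print(uv); x,y=map(int,uv)
b=cv2.resize(S['img'][y-28:y+28,x-35:x+35,::-1],(700,560),interpolation=cv2.INTER_CUBIC)
cv2.imwrite('pics/g2.png',b)
E
```

```text
t 7.3 p [0.4881 0.212  0.1548] rpy [-3.1364e+00  3.0000e-04 -1.2859e+00] F [-0.3  0.1 -0.6] w 0.0414
shift frac [ 1.834  0.377 -0.104] turn frac [-0.0033  0.0002  0.    ]
[246.12312179 179.50245455]
```

View pics/g2.png

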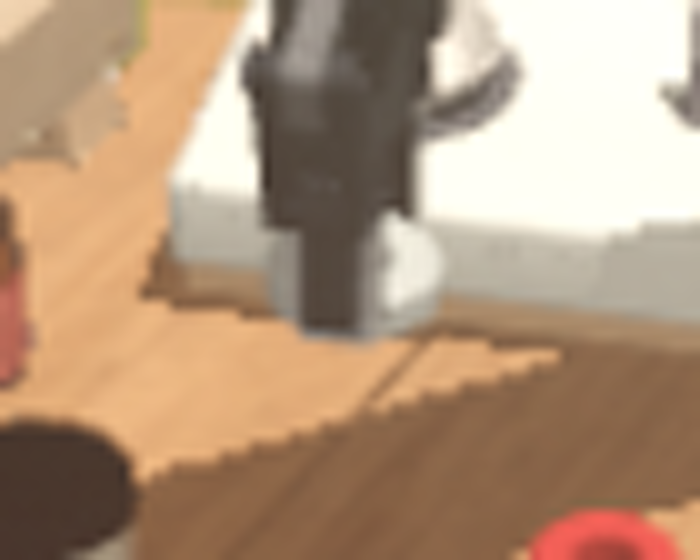

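Run:
```python
from fit import *
S=arm.grab_frame('scene'); p=arm.observe()['tcp_pos']; print(p)
P=np.r_[disc(p,.022,p[2]-.002),disc(p,.022,p[2]+.010)]
q=proj(S,P); print(q.min(0),q.max(0))
im=S['img'][170:192,234:262].astype(int)
print(im.mean(2).astype(int)[6:18])
q=((q-[211,151]+.5)*10).astype(int)
b=cv2.resize(S['img'][151:207,211:281,::-1],(700,560),interpolation=cv2.INTER_CUBIC)
cv2.polylines(b,[q[:48]],True,(0,0,255)); cv2.polylines(b,[q[48:]],True,(0,255,0)); cv2.imwrite('pics/g3.png',b)
```

```text
[0.48738786 0.21133782 0.15293967]
[237.5931849  171.83226509] [255.30025258 185.71727302]
[[169 168 169 160 137 138 125  82  72  72  72  73  78 107 140 151 196 232
  231 230 220 191 180 180 181 177 173 177]
 [151 152 154 149 136 138 126  82  72  72  72  73  78 108 140 159 203 231
  231 231 222 193 176 177 177 177 176 177]
 [138 139 140 138 136 139 125  82  72  71  72  74  83 117 153 192 226 231
  231 230 218 183 173 174 174 175 175 175]
 [134 134 134 131 134 141 127  82  72  71  73  74  85 120 156 198 231 232
  231 223 197 168 170 172 173 172 172 173]
 [119 124 126 128 130 137 126  82  72  71  72  74  87 123 151 193 233 232
  225 200 167 150 149 151 153 155 159 164]
 [109 111 112 117 126 136 125  81  71  71  72  74  87 124 149 180 209 198
  186 173 158 141 139 140 141 142 144 146]
 [154 108 109 108 117 132 125  81  72  70  71  72  87 124 143 145 167 171
  168 163 149 138 137 136 135 136 136 137]
 [178 174 172 167 166 164 140  90  70  69  70  70  86 123 149 158 166 165
  154 139 116 111 113 114 118 125 128 132]
 [181 180 178 176 174 175 166 137 123 112 112 106 106 132 149 151 144 133
  120 110 108 119 104 103 105 107 110 112]
 [177 176 174 174 175 174 174 170 166 156 156 155 154 158 166 174 172 166
  138 127 163 165 161 162 164 152 104 102]
 [176 174 174 176 175 175 175 174 172 171 171 172 174 174 176 178 176 155
  141 165 174 171 169 172 173 168 159 158]
 [177 174 174 174 175 174 175 175 175 176 175 175 174 176 178 174 155 140
  164 175 172 169 173 173 172 169 167 173]]
```

View pics/g3.png

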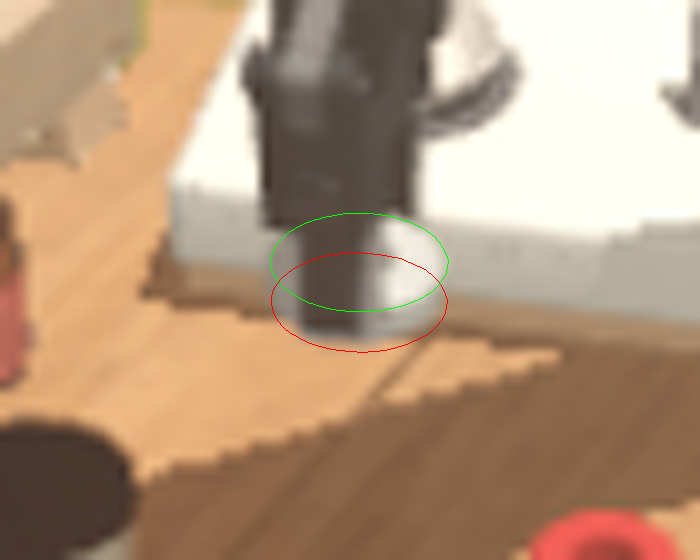

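Emit:
jog_arm --pt "0.06 0.01 0 0 0 0 1" --pt "0.18 0.03 0 0 0 0 1" --pt "0.32 0.06 0 0 0 0 1" --pt "0.47 0.09 0 0 0 0 1" --pt "0.62 0.12 0 0 0 0 1" --pt "0.77 0.15 0 0 0 0 1" --pt "0.9 0.18 0 0 0 0 1" --pt "1 0.2 0 0 0 0 1"

```text
t: 8.2
tcp_pos: [0.499, 0.0561, 0.15]
tcp_rot: [3.138, 0.0, -1.288]
force: [0.4, 0.3, -0.6]
gripper_width: 0.0418
```

```bash
python3 go.py .511 -.068 .115 -1.286
```

```text
t 8.2 p [0.499  0.0561 0.15  ] rpy [ 3.1378  0.     -1.2877] F [ 0.4  0.3 -0.6] w 0.0418
shift frac [0.817 0.154 0.234] turn frac [ 0.0024  0.     -0.0011]
```

Emit:
jog_arm --pt "0.08 0.02 0 0 0 0 1" --pt "0.22 0.05 0 0 0 0 1" --pt "0.38 0.08 0 0 0 0 1" --pt "0.54 0.11 0 0 0 0 1" --pt "0.68 0.14 0.05 0 0 0 1" --pt "0.78 0.16 0.1 0 0 0 1" --pt "0.82 0.16 0.15 0 0 0 1" --pt "0.82 0.16 0.18 0 0 0 1"

```text
t: 9.0
tcp_pos: [0.5112, -0.0664, 0.1235]
tcp_rot: [3.14, 0.001, -1.287]
force: [0.6, 0.0, -0.6]
gripper_width: 0.0414
```

Emit:
jog_arm --pt "0 0 0 0 0 0 1" --pt "0 0 0 0 0 0 1" --pt "0 0 0 0 0 0 1" --pt "0 0 0 0 0 0 1" --pt "0 0 0 0 0 0 1" --pt "0 0 0 0 0 0 1" --pt "0 0 0 0 0 0 1" --pt "0 0 0 0 0 0 1"

```text
t: 9.8
tcp_pos: [0.5118, -0.066, 0.1249]
tcp_rot: [-3.141, -0.0, -1.286]
force: [-0.2, 0.8, -0.5]
gripper_width: 0.0415
```

```bash
python3 go.py .511 -.068 .11 -1.286;  python3 - <<'E'
from fit import *
S=arm.grab_frame('scene'); T=arm.grab_frame('top'); o=arm.observe(); p=o['tcp_pos']
P=np.r_[disc(p,.022,p[2]-.002),disc(p,.022,p[2]+.010)]
q=((proj(S,P)-[246,121]+.5)*10).astype(int)
b=cv2.resize(S['img'][121:177,246:316,::-1],(700,560),interpolation=cv2.INTER_CUBIC)
cv2.polylines(b,[q[:48]],True,(0,0,255)); cv2.polylines(b,[q[48:]],True,(0,255,0))
for z in(.05,.09):
    r=((proj(S,disc((.511,-.068),.008,z))-[246,121]+.5)*10).astype(int); cv2.polylines(b,[r],True,(255,0,0))
cv2.imwrite('pics/g4.png',b)
E
```

```text
t 9.8 p [ 0.5118 -0.066   0.1249] rpy [-3.1415e+00 -1.0000e-04 -1.2860e+00] F [-0.2  0.8 -0.5] w 0.0415
shift frac [0.011 0.008 0.099] turn frac [-0.0001 -0.0001  0.    ]
```

View pics/g4.png

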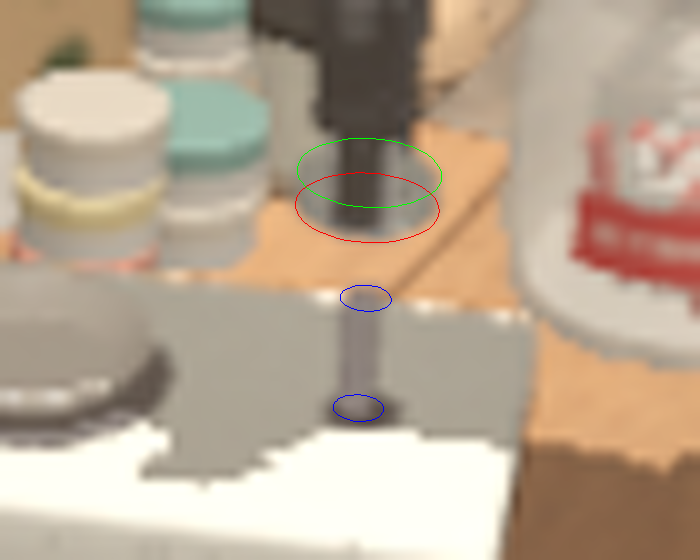

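Emit:
jog_arm --pt "0.01 0.01 0.03 0 0 0 1" --pt "0.01 0.01 0.06 0 0 0 1" --pt "0.01 0.01 0.1 0 0 0 1" --pt "0.01 0.01 0.14 0 0 0 1" --pt "0.01 0.01 0.18 0 0 0 1" --pt "0.01 0.01 0.22 0 0 0 1" --pt "0.01 0.01 0.25 0 0 0 1" --pt "0.01 0.01 0.27 0 0 0 1"

```text
t: 10.7
tcp_pos: [0.5108, -0.0682, 0.0839]
tcp_rot: [3.141, -0.0, -1.286]
force: [0.7, -1.6, -0.1]
gripper_width: 0.0412
```

```bash
python3 go.py .511 -.068 .052 -1.286
```

```text
t 10.7 p [ 0.5108 -0.0682  0.0839] rpy [ 3.1413e+00 -4.0000e-04 -1.2860e+00] F [ 0.7 -1.6 -0.1] w 0.0412
shift frac [-0.001 -0.002  0.213] turn frac [ 0.0002 -0.0003 -0.    ]
```

Emit:
jog_arm --pt "0 0 0.03 0 0 0 1" --pt "0 0 0.06 0 0 0 1" --pt "0 0 0.1 0 0 0 1" --pt "0 0 0.13 0 0 0 1" --pt "0 0 0.16 0 0 0 1" --pt "0 0 0.18 0 0 0 1" --pt "0 0 0.19 0 0 0 1" --pt "0 0 0.2 0 0 0 1"

```text
t: 11.5
tcp_pos: [0.5109, -0.0682, 0.0543]
tcp_rot: [-3.142, -0.001, -1.286]
force: [0.2, -2.5, 1.5]
gripper_width: 0.0415
```

```bash
python3 go.py .511 -.068 .052 -1.286
python3 - <<'E'
from fit import *
S=arm.grab_frame('scene')
b=cv2.resize(S['img'][121:177,246:316,::-1],(700,560),interpolation=cv2.INTER_CUBIC)
cv2.imwrite('pics/g5.png',b)
E
```

```text
t 11.5 p [ 0.5109 -0.0682  0.0543] rpy [-3.1415e+00 -6.0000e-04 -1.2861e+00] F [ 0.2 -2.5  1.5] w 0.0415
shift frac [-0.001 -0.001  0.015] turn frac [-0.     -0.0004 -0.0001]
```

View pics/g5.png

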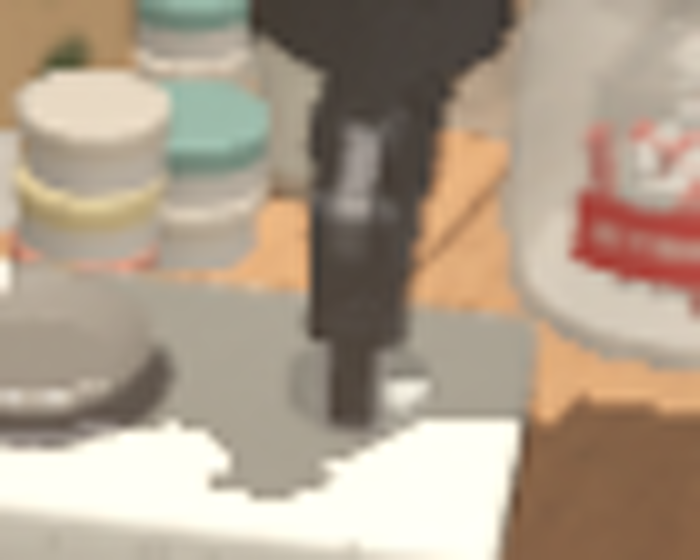

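Emit:
jog_arm --pt "0 0 0.01 0 0 0 1" --pt "0 0 0.015 0 0 0 1" --pt "0 0 0.015 0 0 0 0.3" --pt "0 0 0.015 0 0 0 -0.2" --pt "0 0 0.015 0 0 0 -0.6" --pt "0 0 0.015 0 0 0 -0.7" --pt "0 0 0.015 0 0 0 -0.7" --pt "0 0 0 0 0 0 -0.7"

```text
t: 12.35
tcp_pos: [0.5104, -0.0675, 0.0541]
tcp_rot: [3.141, 0.001, -1.285]
force: [0.2, 0.4, -0.9]
gripper_width: 0.0726
```

Emit:
jog_arm --pt "0 0 -0.1 0 0 0 -0.7" --pt "0 0 -0.25 0 0 0 -0.7" --pt "0 0 -0.4 0 0 0 -0.7" --pt "0 0 -0.55 0 0 0 -0.7" --pt "0 0 -0.7 0 0 0 -0.7" --pt "-0.1 0 -0.75 0 0 0.03 -0.7" --pt "-0.25 0 -0.75 0 0 0.08 -0.7" --pt "-0.4 0 -0.75 0 0 0.14 -0.7"

```text
t: 13.15
tcp_pos: [0.4941, -0.0097, 0.1684]
tcp_rot: [-3.139, -0.0, -1.51]
force: [0.3, 0.5, 0.7]
gripper_width: 0.0725
```

```bash
python3 - <<'E'
from fit import *
S=arm.grab_frame('scene')
T=arm.grab_frame('top')
b=cv2.resize(S['img'][141:177,261:301,::-1],(440,396),interpolation=cv2.INTER_CUBIC)
c=cv2.resize(T['img'][180:216,320:352,::-1],(352,396),interpolation=cv2.INTER_CUBIC)
for f,img,x0,y0 in ((S,b,261,141),(T,c,320,180)):
  for r,z in((.022,.05),(.022,.062),(.010,.062),(.008,.09)):
    q=((proj(f,disc((.511,-.068),r,z))-[x0,y0]+.5)*11).astype(int); cv2.polylines(img,[q],True,(0,0,255))
cv2.imwrite('pics/g6.png',np.hstack([b,c]))
E
python3 go.py .4995 .397 .15 -2.196
```

```text
t 13.25 p [ 0.4933 -0.007   0.1683] rpy [-3.1400e+00  5.0000e-04 -1.5008e+00] F [0.6 0.2 0.9] w 0.0722
shift frac [-2.684 -0.229  0.124] turn frac [-0.0008  0.0007  0.4425]
```

View pics/g6.png

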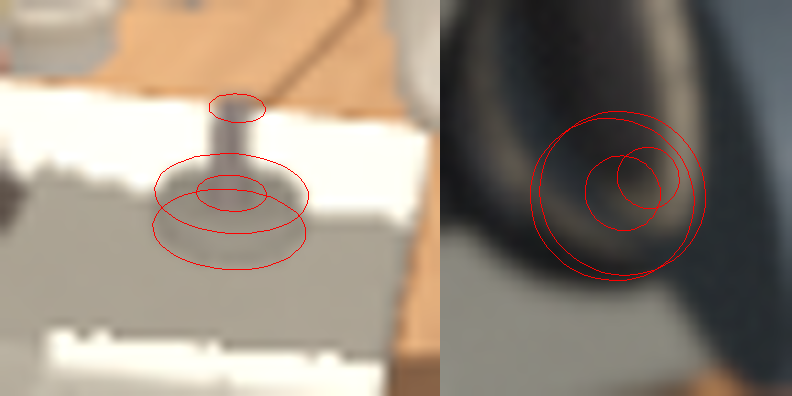

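Run:
```python
from fit import *
fs=pickle.load(open('f0.pkl','rb')); T,S=fs['top'],fs['scene']
print('spray',onplane(T,[157,189],0.01),'cap',onplane(T,[143.5,179.5],.125))
print('spray S',proj(S,[.535,.475,0]),proj(S,[.535,.475,.125]))
print('blue',onplane(T,[[148,179],[206,175],[146,152]],0.05))
def mk(lo):
    def dark(im):
        g=im.mean(2); b=np.median(np.r_[g[0],g[-1]]); return np.clip((b-g)/(b-lo),0,1)
    return dark
def knob(p,f):
    x,y,a=p[:3]; c,s=np.cos(a),np.sin(a)
    def W(L): L=np.array(L); return np.c_[x+c*L[:,0]-s*L[:,1],y+s*L[:,0]+c*L[:,1],L[:,2]]
    bar=W([(i*.021,j*.007,z) for i in(-1,1) for j in(-1,1) for z in(.022,.047)])
    nose=W([(-.018,.005,z) for z in(.0,.02)]+[(-.018,-.005,z) for z in(.0,.02)]+[(-.03,j*.002,z) for z in(.0,.02) for j in (-1,1)])
    return [(1,np.r_[disc(p,.022,0),disc(p,.022,.022)]),(1,bar),(1,nose)]
rT=(165,187,195,217); rS=(190,248,215,281)
x0,y0,x1,y1=rT
for loT,loS in((60,65),(75,80),(50,60)):
    mT=softmask(T,rT,mk(loT)); mS=softmask(S,rS,mk(loS))
    # white line pixels in: treat low-saturation bright as fg
    for f,r,m in((T,rT,mT),(S,rS,mS)):
        im=f['img'][r[1]:r[3],r[0]:r[2]].astype(float); sat=(im.max(2)-im.min(2))/im.max(2); m[sat<.3]=1
    w=np.ones_like(mS); w[:,:3]=0
    for nm,v in (('T',[(T,rT,mT,.8,1)]),('S',[(S,rS,mS,.4,w)]),('both',[(T,rT,mT,.8,1),(S,rS,mS,.4,w)])):
        print('knob',nm,fit(v,knob,[.499,.397,-.62],[.004,.004,.2]))
```

```text
spray [[0.53488669 0.46968039 0.01      ]] cap [[0.5424399  0.47909768 0.125     ]]
spray S [[173.19887918 286.45083092]] [[167.38966792 246.49691401]]
blue [[0.55817919 0.48786053 0.05      ]
 [0.57303996 0.31560822 0.05      ]
 [0.64073626 0.49857489 0.05      ]]
knob T (array([ 0.49988834,  0.39635168, -0.60328531]), np.float64(5.551093578338623))
knob S (array([ 0.49893772,  0.39813545, -0.64488427]), np.float64(17.213396072387695))
knob both (array([ 0.49945235,  0.39738195, -0.63305314]), np.float64(25.146713256835938))
knob T (array([ 0.4998837 ,  0.39633985, -0.5972395 ]), np.float64(8.944790840148926))
knob S (array([ 0.49893252,  0.39813261, -0.63797716]), np.float64(15.871960639953613))
knob both (array([ 0.4991873 ,  0.39745731, -0.62936899]), np.float64(27.423982620239258))
knob T (array([ 0.49985163,  0.39634471, -0.61631488]), np.float64(5.399542331695557))
knob S (array([ 0.49894529,  0.39812934, -0.64274403]), np.float64(18.251176834106445))
knob both (array([ 0.49939952,  0.39746403, -0.64329077]), np.float64(25.640222549438477))
```

Emit:
jog_arm --pt "-0.1 -0.01 0 0 0 0.03 -0.7" --pt "-0.22 -0.02 0 0 0 0.06 -0.7" --pt "-0.35 -0.03 0 0 0 0.09 -0.7" --pt "-0.48 -0.04 0 0 0 0.12 -0.5" --pt "-0.61 -0.05 0 0 0 0.15 -0.3" --pt "-0.74 -0.06 0 0 0 0.18 0" --pt "-0.87 -0.07 0 0 0 0.2 0.2" --pt "-1 -0.08 0 0 0 0.22 0.2"

```text
t: 14.05
tcp_pos: [0.4967, 0.1402, 0.1675]
tcp_rot: [-3.141, 0.0, -1.852]
force: [0.1, 0.1, 0.1]
gripper_width: 0.0342
```

```bash
python3 go.py .4994 .3973 .12 -2.196
```

```text
t 14.05 p [0.4967 0.1402 0.1675] rpy [-3.1406e+00  1.0000e-04 -1.8521e+00] F [0.1 0.1 0.1] w 0.0342
shift frac [-1.652  0.459  0.317] turn frac [-6.00e-04  2.00e-04  2.19e-01]
```

Emit:
jog_arm --pt "-0.1 0.03 0 0 0 0.03 0.2" --pt "-0.22 0.07 0 0 0 0.06 0.2" --pt "-0.35 0.11 0 0 0 0.09 0.2" --pt "-0.48 0.14 0 0 0 0.12 0.2" --pt "-0.61 0.18 0 0 0 0.15 0.2" --pt "-0.74 0.22 0 0 0 0.18 0.2" --pt "-0.87 0.25 0 0 0 0.2 0.2" --pt "-1 0.28 0 0 0 0.22 0.2"

```text
t: 14.85
tcp_pos: [0.4978, 0.2969, 0.168]
tcp_rot: [-3.141, 0.002, -2.196]
force: [-0.5, -1.3, -0.0]
gripper_width: 0.0341
```

```bash
python3 go.py .4994 .3973 .12 -2.196
```

```text
t 14.85 p [0.4978 0.2969 0.168 ] rpy [-3.1410e+00  1.7000e-03 -2.1964e+00] F [-0.5 -1.3 -0. ] w 0.0341
shift frac [-0.548  0.383  0.32 ] turn frac [-0.0004  0.0011 -0.0003]
```

Emit:
jog_arm --pt "-0.1 0.07 0 0 0 0 0.2" --pt "-0.22 0.15 0 0 0 0 0.2" --pt "-0.36 0.25 0 0 0 0 0.2" --pt "-0.48 0.34 0.08 0 0 0 0.2" --pt "-0.55 0.38 0.18 0 0 0 0.2" --pt "-0.55 0.38 0.3 0 0 0 0.2" --pt "-0.55 0.38 0.42 0 0 0 0.2" --pt "-0.55 0.38 0.5 0 0 0 0.2"

```text
t: 15.65
tcp_pos: [0.4994, 0.3959, 0.0909]
tcp_rot: [3.141, -0.001, -2.196]
force: [-0.6, -0.1, -0.1]
gripper_width: 0.0339
```

```bash
python3 go.py .4994 .3973 .0265 -2.196
python3 - <<'E'
from fit import *
S=arm.grab_frame('scene'); T=arm.grab_frame('top')
b=cv2.resize(S['img'][235:285,180:230,::-1],(400,400),interpolation=cv2.INTER_CUBIC)
c=cv2.resize(T['img'][165:225,140:200,::-1],(400,400),interpolation=cv2.INTER_CUBIC)
cv2.imwrite('pics/k1.png',np.hstack([b,c]))
r=cv2.resize(S['img'][141:177,261:301,::-1],(640,576),interpolation=cv2.INTER_CUBIC); cv2.imwrite('pics/c1.png',r)
c=cv2.resize(T['img'][180:216,320:352,::-1],(352,396),interpolation=cv2.INTER_CUBIC); cv2.imwrite('pics/c2.png',c)
E
```

```text
t 15.65 p [0.4994 0.3959 0.0909] rpy [ 3.1410e+00 -1.0000e-03 -2.1956e+00] F [-0.6 -0.1 -0.1] w 0.0339
shift frac [-0.008  0.006  0.429] turn frac [ 0.0004 -0.0006  0.0003]
```

View pics/k1.png

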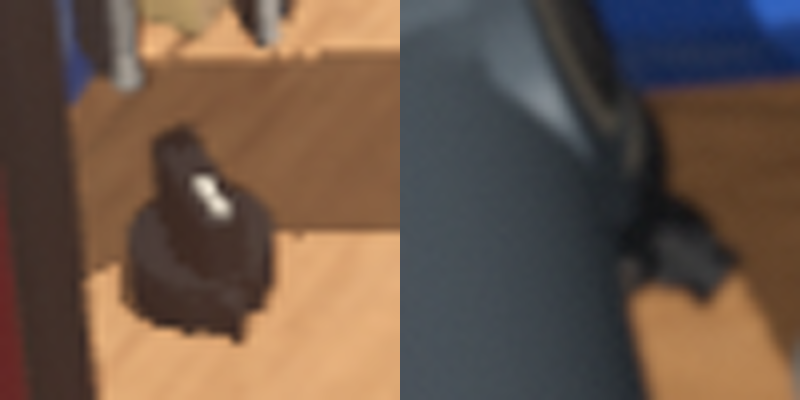

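View pics/c1.png

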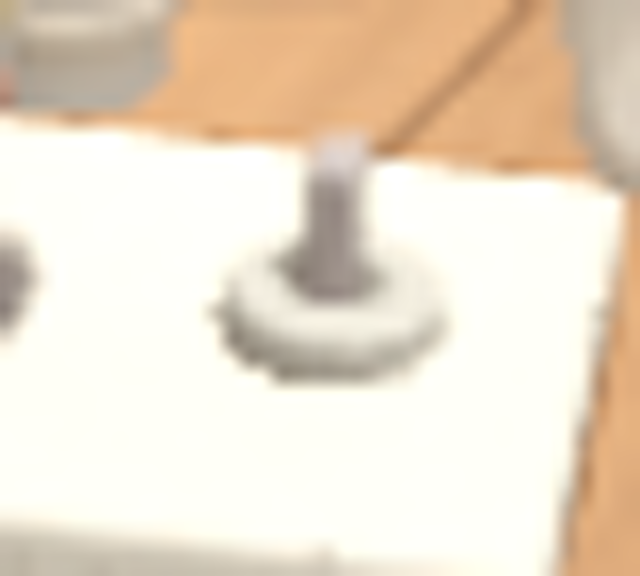

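View pics/c2.png

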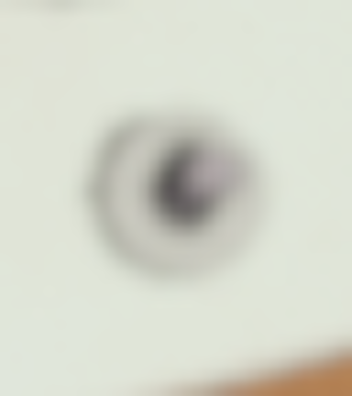

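Emit:
jog_arm --pt "-0.01 0.005 0.07 0 0 0 0.2" --pt "-0.01 0.005 0.15 0 0 0 0.2" --pt "-0.01 0.005 0.23 0 0 0 0.2" --pt "-0.01 0.005 0.31 0 0 0 0.2" --pt "-0.01 0.005 0.37 0 0 0 0.2" --pt "-0.01 0.005 0.41 0 0 0 0.2" --pt "-0.01 0.005 0.42 0 0 0 0.2" --pt "-0.01 0.005 0.42 0 0 0 0.2"

```text
t: 16.55
tcp_pos: [0.4998, 0.3978, 0.0287]
tcp_rot: [-3.141, -0.0, -2.197]
force: [-0.5, 0.7, -0.6]
gripper_width: 0.0343
```

```bash
python3 go.py .4994 .3973 .0265 -2.196
python3 - <<'E'
from fit import *
S=arm.grab_frame('scene'); 
b=cv2.resize(S['img'][235:285,180:230,::-1],(600,600),interpolation=cv2.INTER_CUBIC)
cv2.imwrite('pics/k2.png',b)
E
```

```text
t 16.55 p [0.4998 0.3978 0.0287] rpy [-3.1414e+00 -1.0000e-04 -2.1970e+00] F [-0.5  0.7 -0.6] w 0.0343
shift frac [0.004 0.    0.014] turn frac [-0.0001 -0.0001 -0.0006]
```

View pics/k2.png

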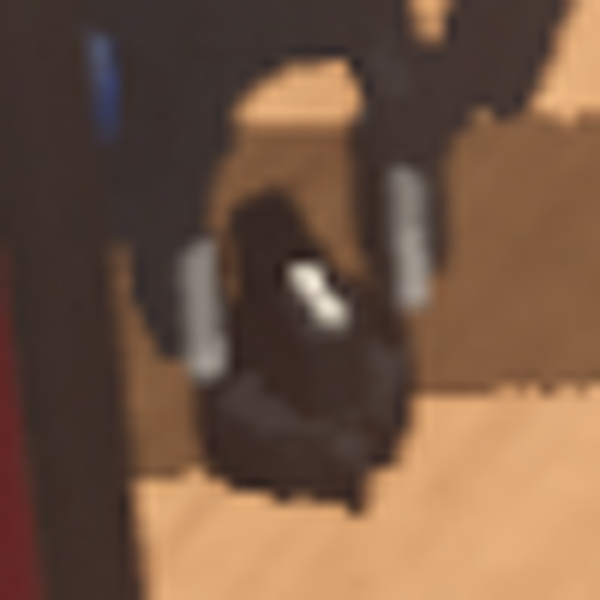

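Emit:
jog_arm --pt "0 0 0.012 0 0 0 0.3" --pt "0 0 0.012 0 0 0 0.4" --pt "0 0 0.012 0 0 0 0.5" --pt "0 0 0.012 0 0 0 0.6" --pt "0 0 0.012 0 0 0 0.8" --pt "0 0 0.012 0 0 0 1" --pt "0 0 0.012 0 0 0 1" --pt "0 0 0.012 0 0 0 1" --squeeze 80

```text
t: 17.4
tcp_pos: [0.4998, 0.3981, 0.0273]
tcp_rot: [-3.142, 0.001, -2.197]
force: [-1.0, -0.7, 3.6]
gripper_width: 0.0124
```

Emit:
jog_arm --pt "0 0 -0.05 0 0 0 1" --pt "0 0 -0.15 0 0 0 1" --pt "0 0 -0.3 0 0 0 1" --pt "0 0 -0.45 0 0 0 1" --pt "0 0 -0.6 0 0 0 1" --pt "0 0 -0.75 0 0 0 1" --pt "0 0 -0.85 0 0 0 1" --pt "0 0 -0.85 0 0 0 1"

```text
t: 18.2
tcp_pos: [0.5011, 0.3986, 0.1573]
tcp_rot: [-3.14, 0.005, -2.197]
force: [0.6, 0.5, 0.6]
gripper_width: 0.0122
```

```bash
python3 go.py .511 -.068 .155 -1.286
python3 - <<'E'
from fit import *
S=arm.grab_frame('scene'); 
o=arm.observe(); p=o['tcp_pos']; a=o['tcp_rot'][2]+np.pi/2
print(p,a)
c,s=np.cos(a),np.sin(a); zb=p[2]-.0265
def W(L): L=np.array(L); return np.c_[p[0]+c*L[:,0]-s*L[:,1],p[1]+s*L[:,0]+c*L[:,1],zb+L[:,2]]
bar=W([(-.021,-.007,.047),(.021,-.007,.047),(.021,.007,.047),(-.021,.007,.047)])
nose=W([(-.03,0,0),(-.03,0,.022)])
u,v=proj(S,p)[0].astype(int); x0,y0=u-25,v-25
b=cv2.resize(S['img'][y0:y0+50,x0:x0+50,::-1],(600,600),interpolation=cv2.INTER_CUBIC)
for P in (disc(p,.022,zb),disc(p,.022,zb+.022),bar,nose):
    q=((proj(S,P)-[x0,y0]+.5)*12).astype(int); cv2.polylines(b,[q],True,(0,0,255))
cv2.imwrite('pics/k3.png',b)
E
```

```text
t 18.2 p [0.5011 0.3986 0.1573] rpy [-3.1404  0.0049 -2.197 ] F [0.6 0.5 0.6] w 0.0122
shift frac [ 2.481 -1.877  0.006] turn frac [-0.0021  0.0025 -0.58  ]
[0.50004038 0.39814205 0.15555668] -0.6260178735672941
```

View pics/k3.png

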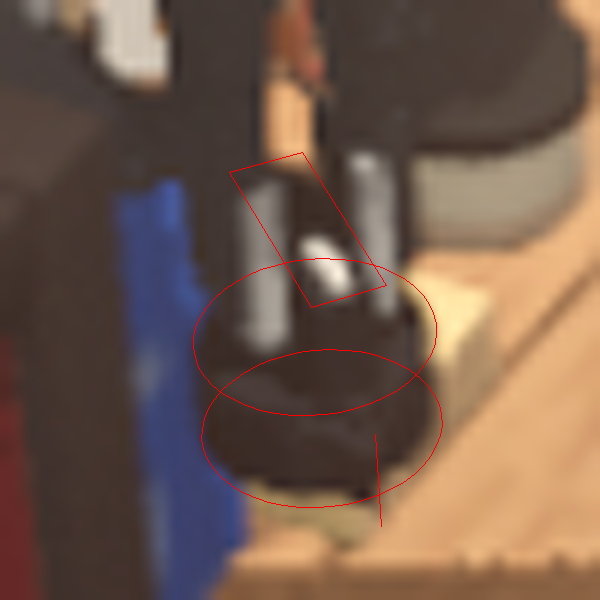

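```bash
cat > f4.py <<'E'
from f3 import *
E
sed -i 's/^for names in/if __name__=="__main__":\n for names in/; ' f3.py
python3 - <<'E'
# fix indentation of loop in f3
s=open('f3.py').read(); i=s.index('if __name__'); head,body=s[:i],s[i:]
lines=body.split('\n'); out=lines[:2]+[' '+l for l in lines[2:]]
open('f3.py','w').write(head+'\n'.join(out))
E
cat > f4.py <<'E'
from f3 import *
S=arm.grab_frame('scene');T=arm.grab_frame('top'); pickle.dump({'top':T,'scene':S},open('f1.pkl','wb'))
rois={'T':(322,184,352,212),'S':(266,146,298,172)}
a=.285
def layers(f,roi,p,b):
    lab=lambda P:render(f,roi,[(1,P)])
    x,y,cx,cy=p[:4]
    side=lab(np.r_[disc((cx,cy),.022,.05),disc((cx,cy),.022,.062)])
    top=lab(disc((cx,cy),.022,.062)); hole=lab(disc((cx,cy),.010,.062))
    s=lab(np.r_[D(x,y,a,.008,.003,.062),D(x,y,a,.008,.003,.088),D(x,y,a,.006,.001,.09)])
    t2=lab(np.r_[D(x,y,a,.008,.003,.088),D(x,y,a,.006,.001,.09)])
    side=np.clip(side-top,0,1)*(1-s); top=(top-hole)*(1-s); hole=hole*(1-s); s=np.clip(s-t2,0,1)
    L=[np.ones_like(s),side,top,hole,s,t2]
    return np.stack([cv2.GaussianBlur(l,(0,0),b).ravel() for l in L],1)
for names in ('T','S','TS'):
    def cost(p,ret=0):
        c=0;V=[]
        for n in names:
            f={'T':T,'S':S}[n]; r=rois[n]; im=f['img'][r[1]:r[3],r[0]:r[2]].astype(float).mean(2)
            w=np.ones_like(im)
            if n=='S': w[:10]=0; w[:10,12:18]=0
            A=layers(f,r,p,1.2 if n=='T' else .45)*w.ravel()[:,None]
            I=(im*w).ravel(); v=np.linalg.lstsq(A,I,rcond=None)[0]; c+=((A@v-I)**2).sum()/1e3; V.append(v.round())
        return (c,V) if ret else c
    p0=np.array([.511,-.068,.511,-.068]); sim=np.vstack([p0]+[p0+np.eye(4)[i]*.003 for i in range(4)])
    r=minimize(cost,p0,method='Nelder-Mead',options=dict(initial_simplex=sim,maxiter=300,xatol=1e-4,fatol=1e-3))
    print(names,r.x.round(4),round(r.fun,2),cost(r.x,1)[1])
E
python3 f4.py
```

```text
T [ 0.51   -0.0709  0.5131 -0.069 ] 14.01 [array([ 224., -112.,  -25., -133., -164.,  -52.])]
S [ 0.5114 -0.067   0.5124 -0.0683] 78.5 [array([ 252.,  -77.,  -15., -102., -111.,    0.])]
TS [ 0.5134 -0.0725  0.5127 -0.0686] 95.12 [array([ 224., -106.,  -25., -136., -129.,  -42.]), array([ 251.,  -77.,  -15., -110., -110.,    0.])]
```

Emit:
jog_arm --pt "0.06 -0.04 0 0 0 -0.02 1" --pt "0.16 -0.12 0 0 0 -0.04 1" --pt "0.28 -0.21 0 0 0 -0.07 1" --pt "0.4 -0.3 0 0 0 -0.1 1" --pt "0.52 -0.39 0 0 0 -0.13 1" --pt "0.64 -0.48 0 0 0 -0.16 1" --pt "0.76 -0.57 0 0 0 -0.19 1" --pt "0.88 -0.66 0 0 0 -0.22 1"

```text
t: 19.15
tcp_pos: [0.5017, 0.2315, 0.1532]
tcp_rot: [3.14, -0.002, -1.849]
force: [1.1, -0.4, -0.1]
gripper_width: 0.0123
```

```bash
python3 go.py .5108 -.069 .155 -1.286
```

```text
t 19.15 p [0.5017 0.2315 0.1532] rpy [ 3.1399e+00 -2.1000e-03 -1.8494e+00] F [ 1.1 -0.4 -0.1] w 0.0123
shift frac [ 1.91  -0.61  -0.009] turn frac [ 0.0014 -0.001  -0.3587]
```

Emit:
jog_arm --pt "0.12 -0.04 0 0 0 -0.03 1" --pt "0.24 -0.08 0 0 0 -0.06 1" --pt "0.36 -0.12 0 0 0 -0.09 1" --pt "0.48 -0.16 0 0 0 -0.12 1" --pt "0.61 -0.2 0 0 0 -0.15 1" --pt "0.74 -0.24 0 0 0 -0.18 1" --pt "0.87 -0.28 0 0 0 -0.21 1" --pt "0.98 -0.32 0 0 0 -0.24 1"

```text
t: 19.95
tcp_pos: [0.5069, 0.0769, 0.1533]
tcp_rot: [3.139, -0.001, -1.473]
force: [-0.0, -0.5, -0.2]
gripper_width: 0.0121
```

```bash
python3 go.py .5108 -.069 .14 -1.286
```

```text
t 19.95 p [0.5069 0.0769 0.1533] rpy [ 3.1390e+00 -8.0000e-04 -1.4731e+00] F [-0.  -0.5 -0.2] w 0.0121
shift frac [0.971 0.069 0.09 ] turn frac [ 0.0017 -0.0004 -0.1191]
```

Emit:
jog_arm --pt "0.12 0.01 0 0 0 -0.02 1" --pt "0.26 0.02 0 0 0 -0.04 1" --pt "0.42 0.03 0 0 0 -0.06 1" --pt "0.58 0.04 0 0 0 -0.08 1" --pt "0.74 0.05 0.03 0 0 -0.1 1" --pt "0.88 0.06 0.06 0 0 -0.12 1" --pt "0.96 0.07 0.08 0 0 -0.12 1" --pt "0.97 0.07 0.08 0 0 -0.12 1"

```text
t: 20.75
tcp_pos: [0.5105, -0.069, 0.1415]
tcp_rot: [3.139, 0.0, -1.29]
force: [-0.0, 1.2, -0.7]
gripper_width: 0.0125
```

Emit:
jog_arm --pt "0 0 0 0 0 0 1" --pt "0 0 0 0 0 0 1" --pt "0 0 0 0 0 0 1" --pt "0 0 0 0 0 0 1" --pt "0 0 0 0 0 0 1" --pt "0 0 0 0 0 0 1" --pt "0 0 0 0 0 0 1" --pt "0 0 0 0 0 0 1"

```text
t: 21.55
tcp_pos: [0.5115, -0.0675, 0.1425]
tcp_rot: [-3.142, -0.0, -1.286]
force: [0.1, -0.4, -0.6]
gripper_width: 0.0123
```

```bash
python3 go.py .5108 -.069 .14 -1.286
cat > k.py <<'E'
from fit import *
import sys
S=arm.grab_frame('scene'); pickle.dump(S,open('kS.pkl','wb'))
o=arm.observe(); p=o['tcp_pos']; a=o['tcp_rot'][2]+np.pi/2
c,s=np.cos(a),np.sin(a); zb=p[2]-.0265
def W(L): L=np.array(L); return np.c_[p[0]+c*L[:,0]-s*L[:,1],p[1]+s*L[:,0]+c*L[:,1],zb+L[:,2]]
bar=W([(-.021,-.007,.047),(.021,-.007,.047),(.021,.007,.047),(-.021,.007,.047)])
nose=W([(-.03,0,0),(-.03,0,.022)])
x0,y0=257,118
b=cv2.resize(S['img'][y0:y0+50,x0:x0+50,::-1],(600,600),interpolation=cv2.INTER_CUBIC)
cv2.imwrite('pics/%s_raw.png'%sys.argv[1],b)
for P in (disc(p,.022,zb),disc(p,.022,zb+.022),bar,nose,disc((.5108,-.069),.008,.09)):
    q=((proj(S,P)-[x0,y0]+.5)*12).astype(int); cv2.polylines(b,[q],True,(0,0,255))
cv2.imwrite('pics/%s.png'%sys.argv[1],b)
E
python3 k.py k4
```

```text
t 21.55 p [ 0.5115 -0.0675  0.1425] rpy [-3.1416e+00 -1.0000e-04 -1.2859e+00] F [ 0.1 -0.4 -0.6] w 0.0123
shift frac [0.008 0.007 0.017] turn frac [-0.     -0.      0.0001]
```

View pics/k4.png

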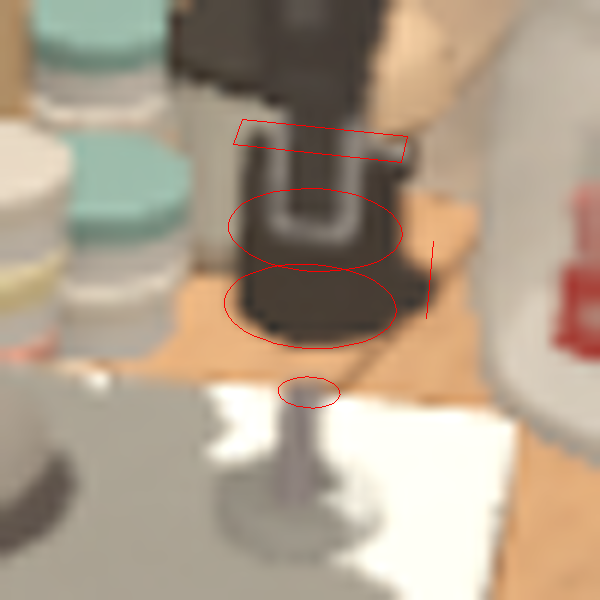

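View pics/k4_raw.png

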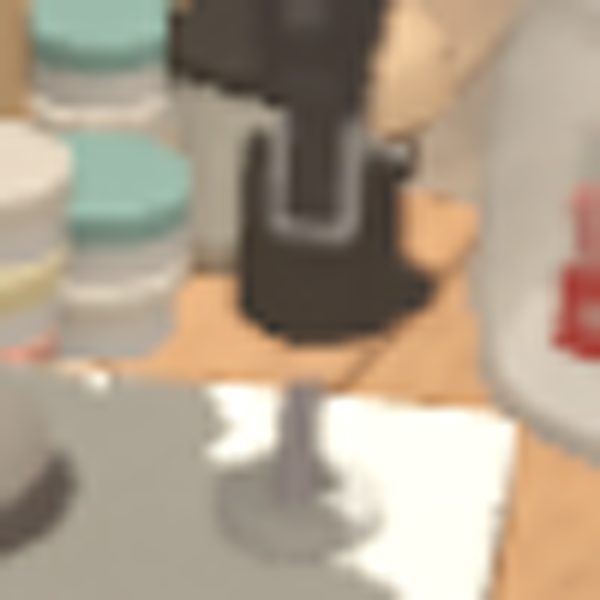

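```bash
cat > kf.py <<'E'
from fit import *
S=pickle.load(open('kS.pkl','rb')); o=arm.observe(); p=o['tcp_pos']; a=o['tcp_rot'][2]+np.pi/2
r=(272,130,297,150)
im=S['img'][r[1]:r[3],r[0]:r[2]].mean(2).astype(float)
print(im.astype(int))
c,s=np.cos(a),np.sin(a)
def model(q,f):
    e,dz,nl=q; zb=p[2]-.0265+dz
    def W(L): L=np.array(L); x=L[:,0]+e; return np.c_[p[0]+c*x-s*L[:,1],p[1]+s*x+c*L[:,1],zb+L[:,2]]
    bar=W([(i*.021,j*.007,z) for i in(-1,1) for j in(-1,1) for z in(.022,.047)])
    t=np.linspace(0,2*np.pi,48); d=np.c_[.022*np.cos(t),.022*np.sin(t),0*t]
    nose=W([(-.018,j*nl,z) for j in(-1,1) for z in(0,.02)]+[(-.03,j*.002,z) for z in(.0,.02) for j in (-1,1)])
    return [(1,np.r_[W(d),W(d+[0,0,.022])]),(1,bar),(1,nose)]
m=np.clip((165-im)/(165-75),0,1).astype(np.float32)
w=np.ones_like(m); w[:6]=0; w[:7,20:]=0
print(fit([(S,r,m,.4,w)],model,[0,.002,.005],[.003,.003,.003]))
w[15:,:]=0
print(fit([(S,r,m,.4,w)],model,[0,.002,.005],[.003,.003,.003]))
E
python3 kf.py
```

```text
[[146 151 156 160 150 103  60  96 122  68  66  66  64  98 129 115 112 128
  144 108 156 159 159 157 155]
 [164 152 156 160 149  97  59  96 121  66  66  66  65  98 126  90  73  87
   96 106 155 157 159 161 162]
 [167 152 156 160 146  81  65 101 122  66  66  65  66  99 124  74  59  60
   58 112 162 163 164 166 165]
 [168 152 156 159 144  75  66  96 110  66  66  67  71 104 122  71  58  60
  108 157 167 168 169 169 166]
 [153 152 156 159 143  75  66  94 107  66  65  66  71 105 122  68  59  59
  111 164 170 154 160 169 163]
 [138 152 156 159 144  76  65  93 106  65  65  64  70 105 122  67  60  59
  108 161 175 173 177 180 172]
 [139 152 155 158 143  76  62  96 127 105  93  89  91 122 121  62  60  60
  108 161 179 179 179 179 172]
 [154 150 155 158 141  64  60  75  98 100 103 112 119 126  96  60  60  60
  110 165 181 181 178 172 161]
 [153 135 143 144 119  60  60  62  66  71  73  78  82  83  67  59  60  61
  111 164 182 180 175 160 144]
 [163 128 131 129 103  60  60  60  60  60  60  59  60  60  60  59  60  62
   87 135 168 174 161 145 157]
 [159 114 119 118  95  60  61  61  61  61  61  60 
[... 472 characters left out ...]
0]
 [180 178 179 180 177 163 128  62  62  62  62  62  61  62  62  62  71  97
  133 160 167 167 170 173 171]
 [178 178 180 180 180 180 174 159 125  82  82  83  84  95 112 124 137 135
  166 173 171 173 174 173 171]
 [178 179 181 181 182 182 179 175 167 163 167 169 169 168 164 142 145 172
  173 174 175 176 173 169 167]
 [178 178 179 181 182 180 178 176 174 176 179 180 179 173 151 142 169 176
  173 174 176 176 172 167 164]
 [170 171 165 169 179 176 174 175 172 162 161 160 167 151 140 166 175 175
  173 173 176 175 171 170 169]]
(array([-1.78877876e-03,  6.17362722e-04, -3.37519246e-05]), np.float64(9.877214431762695))
(array([-0.00209469, -0.00837303,  0.01162705]), np.float64(7.005121231079102))
```

Emit:
jog_arm --pt "0.008 -0.005 0.03 0 0 0 1" --pt "0.008 -0.005 0.06 0 0 0 1" --pt "0.008 -0.005 0.09 0 0 0 1" --pt "0.008 -0.005 0.12 0 0 0 1" --pt "0.008 -0.005 0.15 0 0 0 1" --pt "0.008 -0.005 0.16 0 0 0 1" --pt "0.008 -0.005 0.17 0 0 0 1" --pt "0.008 -0.005 0.18 0 0 0 1"

```text
t: 22.4
tcp_pos: [0.5127, -0.0685, 0.1155]
tcp_rot: [-3.141, -0.0, -1.286]
force: [-0.5, -0.5, -0.3]
gripper_width: 0.0123
```

```bash
python3 go.py .5125 -.0685 .1 -1.286
```

```text
t 22.4 p [ 0.5127 -0.0685  0.1155] rpy [-3.1413e+00 -2.0000e-04 -1.2858e+00] F [-0.5 -0.5 -0.3] w 0.0123
shift frac [-0.     0.001  0.103] turn frac [-0.0002 -0.0001  0.0001]
```

Down another 5 mm slowly.

Emit:
jog_arm --pt "0 0 0.005 0 0 0 1" --pt "0 0 0.01 0 0 0 1" --pt "0 0 0.015 0 0 0 1" --pt "0 0 0.02 0 0 0 1" --pt "0 0 0.025 0 0 0 1" --pt "0 0 0.03 0 0 0 1" --pt "0 0 0.035 0 0 0 1" --pt "0 0 0.035 0 0 0 1"

```text
t: 23.2
tcp_pos: [0.5127, -0.0686, 0.1102]
tcp_rot: [-3.141, -0.0, -1.286]
force: [0.2, -1.0, -1.0]
gripper_width: 0.0123
```

```bash
python3 go.py .5125 -.0685 .1 -1.286;python3 k.py k5
```

```text
t 23.2 p [ 0.5127 -0.0686  0.1102] rpy [-3.1414e+00 -4.0000e-04 -1.2859e+00] F [ 0.2 -1.  -1. ] w 0.0123
shift frac [-0.001  0.001  0.068] turn frac [-0.0001 -0.0002  0.    ]
```

View pics/k5_raw.png

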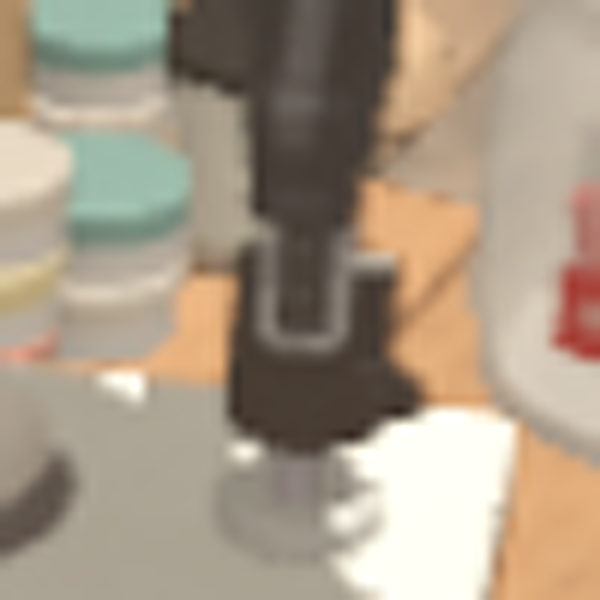

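Emit:
jog_arm --pt "0 0 0.01 0 0 0 1" --pt "0 0 0.02 0 0 0 1" --pt "0 0 0.03 0 0 0 1" --pt "0 0 0.04 0 0 0 1" --pt "0 0 0.05 0 0 0 1" --pt "0 0 0.055 0 0 0 1" --pt "0 0 0.06 0 0 0 1" --pt "0 0 0.06 0 0 0 1"

```text
t: 24.05
tcp_pos: [0.5127, -0.0686, 0.1012]
tcp_rot: [-3.141, -0.0, -1.286]
force: [0.4, -1.3, 0.3]
gripper_width: 0.0123
```

Emit:
jog_arm --pt "0 0 0.005 0 0 0 1" --pt "0 0 0.01 0 0 0 1" --pt "0 0 0.015 0 0 0 1" --pt "0 0 0.02 0 0 0 1" --pt "0 0 0.025 0 0 0 1" --pt "0 0 0.03 0 0 0 1" --pt "0 0 0.03 0 0 0 1" --pt "0 0 0.03 0 0 0 1" --squeeze 110

```text
t: 24.85
tcp_pos: [0.5128, -0.0686, 0.0972]
tcp_rot: [-3.141, -0.0, -1.286]
force: [-0.8, -1.4, 5.7]
gripper_width: 0.0117
```

Emit:
jog_arm --pt "0 0 0.006 0 0 0 1" --pt "0 0 0.012 0 0 0 1" --pt "0 0 0.018 0 0 0 1" --pt "0 0 0.024 0 0 0 1" --pt "0 0 0.03 0 0 0 1" --pt "0 0 0.034 0 0 0 1" --pt "0 0 0.038 0 0 0 1" --pt "0 0 0.038 0 0 0 1"

```text
t: 25.65
tcp_pos: [0.5129, -0.0686, 0.0922]
tcp_rot: [-3.141, 0.0, -1.286]
force: [-2.6, -1.6, 11.5]
gripper_width: 0.0119
```

```bash
python3 go.py .5125 -.0685 .09 -1.286;python3 k.py k6
```

```text
t 25.65 p [ 0.5129 -0.0686  0.0922] rpy [-3.1409e+00  5.0000e-04 -1.2861e+00] F [-2.6 -1.6 11.5] w 0.0119
shift frac [-0.001  0.002  0.014] turn frac [-0.0005  0.0003 -0.0001]
```

View pics/k6_raw.png

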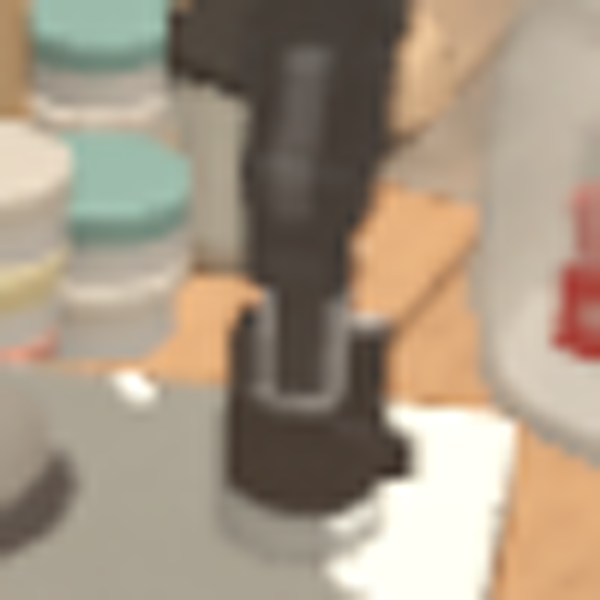

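Nearly at the stop: 11.5 N at 6.8 mm of travel. I'll press a little further to load the stop firmly.

Emit:
jog_arm --pt "0 0 0.003 0 0 0 1" --pt "0 0 0.006 0 0 0 1" --pt "0 0 0.009 0 0 0 1" --pt "0 0 0.012 0 0 0 1" --pt "0 0 0.012 0 0 0 1" --pt "0 0 0.012 0 0 0 1" --pt "0 0 0.012 0 0 0 1" --pt "0 0 0.012 0 0 0 1"

```text
t: 26.5
tcp_pos: [0.5131, -0.0686, 0.092]
tcp_rot: [-3.14, 0.001, -1.286]
force: [-7.0, -0.3, 25.1]
gripper_width: 0.0117
```

```bash
python3 k.py k7; python3 go.py
python3 - <<'E'
from h import *
S=arm.grab_frame('scene'); save(S,'end')
E
```

```text
t 26.55 p [ 0.5131 -0.0686  0.092 ] rpy [-3.1400e+00  1.4000e-03 -1.2863e+00] F [-7.7 -0.8 26. ] w 0.0113
```

View pics/end.png

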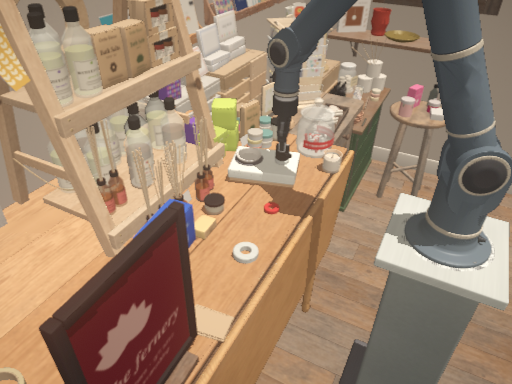

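View pics/k7_raw.png

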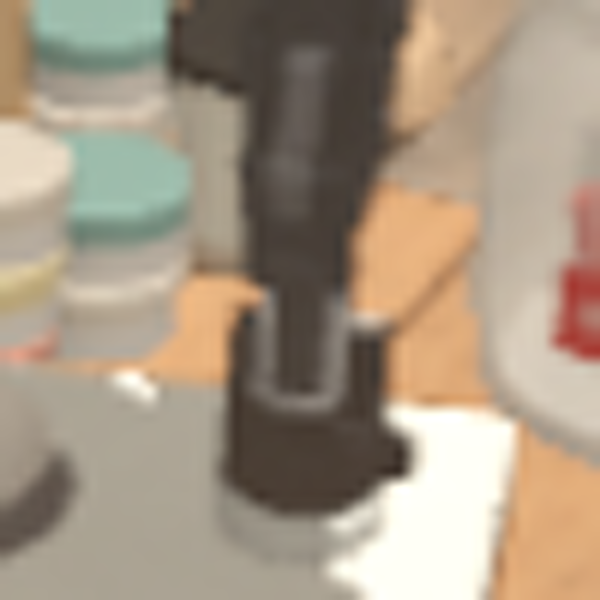

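The scene picture shows the knob seated at about (284,153) just above the collar. The soap, balm jar, red ring and large ring are where they were.

```bash
python3 -c "
from rig import arm
print(arm.job_done()); o=arm.observe(); print(o['t'],o['tcp_pos'],o['force'])"
```

```text
the job is handed in; nothing more can be done
None
the job is handed in; nothing more can be done
```

I handed the job in at about 26.7 s of the 51 s allowed. The collar is on the shaft, and the knob is fully on, pressed to the stop and still gripped with the squeeze set to 110 N. The hand-in gave no verdict.

- **Collar:** I took the smaller white ring and lowered it over the D-shaft. Both camera views then showed it lying flat on the warmer's top, round the shaft.
- **Knob:** I gripped the black knob by its bar and turned it about 52° so its nose faces the warmer's front, like the shaft's flat. It slid on with no noticeable force until the bore's end touched at a tool height of about 99 mm, where I had worked it out to be.
- **Pressing:** I pushed 7 mm further, to a tool height of 92.0 mm. The force reached 11.5 N at 92.2 mm, then rose to about 25 N with only 0.2 mm more movement, which is the stop. I handed in while holding this.

**Checks that did not fully agree**
- In the scene camera, held parts sat about 1 pixel higher than the arm's pose predicted.
- The gripper opening read about 2 mm less than the true widths of the collar and bar.
- My fits of the shaft's position from the two cameras differed by 1–4 mm. Neither part jammed going on.
- About 7 N of sideways force remains on the tool in the final press.

The last scene picture shows the soap, the balm jar and the look-alike rings where they stood. The spray bottle and the glass candle were not checked on their own.

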